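# Change over the racks on the sampler's swing tray and gate it home

### The job

Change over the chromatograph's swing tray: throw the red gate lever to its green notch mark, push the tray round its pivot pin until it rests against the orange stop, stand every white spent rack upright on the yellow mat and set every blue rack flat into a tray bay of its own. Then push the loaded tray back round the pin against the blue stop and throw the lever back to its red notch mark. Slide the tray, do not lift it, keep its fork on the pin, and leave the jar, mug and marker where they are.

Things in the scene. Friction and masses are not known exactly. Their poses are not given: they have to be found in the camera images.
- deck: fixed grey base plate 320 x 320 x 10 mm on the bench; origin under the pivot pin at bench height; its x axis points roughly at the robot, y to the robot's right, z up. It carries the pin, an orange and a blue stop (18 mm across, tops 26 mm above the bench), painted marks and the gate lever. Its place and heading vary.
- pin (a point): axis of the fixed steel pivot pin (16 mm across, its top 40 mm above the bench), at the deck's top surface (10 mm above the bench)
- home_mark (a point): point on the deck's top surface where the middle of the tray's free end stands when the tray rests against the blue stop (home); a blue painted line runs on outward from it. The tray then lies along the line from the pin to this point; the swing between the two marks is 1.0 rad.
- load_mark (a point): point on the deck's top surface where the middle of the tray's free end stands when the tray rests against the orange stop (load heading); an orange painted line runs on outward from it
- tray: loose aluminium tray, 0.55 kg, flat on the deck, home at the start. Origin on its underside at the fork seat, where the pin axis belongs; x to its free end, z up; x from -24 to 196 mm, y from -44 to 44; walls 16 mm high. Fork: a slot 20 mm wide, closed at x = 10 mm, open to -x, so it slides off the pin if drawn along +x. Stops touch its sides at x = 100; the sides at x = 120 to 190 are clear for pushing.
- tray_tip (a point): middle of the tray's free end, on its underside (tray x = 196 mm)
- bay1 (a point): centre of the floor of the tray bay nearest the pin (tray x = 69 mm). Each bay is 46 (tray x) x 80 (tray y) mm inside, floor 4 mm above the tray's underside, walls 12 mm above the floor; a rack goes in with its long side across the tray
- bay2 (a point): centre of the floor of the middle bay (tray x = 119 mm)
- bay3 (a point): centre of the floor of the outer bay (tray x = 169 mm)
- gate (a joint): angle of the gate lever about its upright axis, rad, growing clockwise seen from above, -0.2 to 1.7. 0 at the red mark: the arm lies 8 mm off the home tray's long side that faces the orange stop and bars its way; 0.7 at the white mark (still in the way); 1.4 at the green mark (clear of the tray). Friction, 0.15 N m, holds it where it is left. Red counts within 0.13, green from 1.25 to 1.6.
- gate_hub (a point): the gate lever's axis at the deck's top surface; the hub is 36 mm across and 20 mm high
- gate_knob (a point): on the axis of the lever's upright black handle with a red band (22 mm across, from 26 to 78 mm above the bench), 60 mm above the bench and 75 mm from the hub axis; the red arm beneath it is 16 mm wide and lies 14 to 26 mm above the bench
- rack1: vial rack, blue block 36 (its x) x 70 (its y) x 32 mm tall with amber windows, carrying on top a central yellow grip post 14 (x) x 26 (y) mm that rises from 32 to 64 mm; origin at the centre of its underside, z up; about 0.18 kg; loose on the bench at first. It may be absent (None).
- rack2: vial rack, blue block 36 (its x) x 70 (its y) x 32 mm tall with amber windows, carrying on top a central yellow grip post 14 (x) x 26 (y) mm that rises from 32 to 64 mm; origin at the centre of its underside, z up; about 0.18 kg; loose on the bench at first. It may be absent (None).
- rack3: vial rack, blue block 36 (its x) x 70 (its y) x 32 mm tall with amber windows, carrying on top a central yellow grip post 14 (x) x 26 (y) mm that rises from 32 to 64 mm; origin at the centre of its underside, z up; about 0.18 kg; loose on the bench at first. It may be absent (None).
- spent1: spent vial rack, white block with black grip post; size and axes exactly as the blue racks (36 x 70 x 32 mm, post 14 x 26 mm up to 64 mm, origin under its centre), 0.18 kg; it starts seated in a tray bay. It may be absent (None).
- spent2: spent vial rack, white block with black grip post; size and axes exactly as the blue racks (36 x 70 x 32 mm, post 14 x 26 mm up to 64 mm, origin under its centre), 0.18 kg; it starts seated in a tray bay. It may be absent (None).
- return_mat: flat yellow mat on the bench, 200 (x) x 140 mm (y), 1 mm thick and harmless, to the robot's left of the deck; origin at its centre; things set on it stand at bench height. There is room for two racks side by side along its x
- jar: bystander: amber jar 60 mm across, 95 mm tall, origin under its centre
- mug: bystander: white mug 76 mm across, 85 mm tall, origin under its centre
- marker: bystander: yellow marker pen with black cap, 135 mm long along x, lying on the bench

How it is judged:
On the way, in this order (a step that is already met when the one before it is completed fails the run):
1. the gate lever stands at the green notch while the tray is still home (value of joint gate between 1.25 and 1.6 rad and horizontal distance between tray_tip and home_mark below 0.015 m and horizontal distance between tray and pin below 0.012 m), for 0.2 s.
2. the tray has been swung round the pin to the orange stop (horizontal distance between tray_tip and load_mark below 0.018 m and horizontal distance between tray and pin below 0.012 m and value of joint gate between 1.25 and 1.6 rad), for 0.2 s.
3. every spent rack present stands on the yellow mat and every blue rack present sits flat in a bay while the tray is at the orange stop (horizontal distance between tray_tip and load_mark below 0.018 m and horizontal distance between tray and pin below 0.012 m and x of rack1 in the frame of tray between 0.05 and 0.188 m and y of rack1 in the frame of tray between -0.012 and 0.012 m and z of rack1 in the frame of tray between 0 and 0.0075 m and angle between each of rack1, rack2, rack3, spent1, spent2's own z axis and vertical below 0.09 rad and x of rack2 in the frame of tray between 0.05 and 0.188 m and y of rack2 in the frame of tray between -0.012 and 0.012 m and z of rack2 in the frame of tray between 0 and 0.0075 m and x of rack3 in the frame of tray between 0.05 and 0.188 m and y of rack3 in the frame of tray between -0.012 and 0.012 m and z of rack3 in the frame of tray between 0 and 0.0075 m and x of spent1 in the frame of return_mat between -0.095 and 0.095 m and y of spent1 in the frame of return_mat between -0.065 and 0.065 m and z of each of spent1, spent2 in the frame of return_mat below 0.005 m and x of spent2 in the frame of return_mat between -0.095 and 0.095 m and y of spent2 in the frame of return_mat between -0.065 and 0.065 m), for 0.2 s.
4. the tray has been swung back to the blue stop (horizontal distance between tray_tip and home_mark below 0.015 m and horizontal distance between tray and pin below 0.012 m), for 0.2 s.
5. the gate lever is back at the red notch (all of step 4 and value of joint gate between -0.13 and 0.13 rad), for 0.2 s.
At the end, for the whole second after the job is handed in: Lever within 0.13 rad of red; tray end within 15 mm of the home mark, fork within 12 mm of the pin; blue racks upright (0.09 rad) on bay floors (under 3.5 mm above, within 12 mm of the tray's centre line); spent racks upright, centred over the yellow mat (5 mm inside its edge); all at rest (all of step 5 and x of rack1 in the frame of tray between 0.05 and 0.188 m and y of rack1 in the frame of tray between -0.012 and 0.012 m and z of rack1 in the frame of tray between 0 and 0.0075 m and angle between each of rack1, rack2, rack3, spent1, spent2's own z axis and vertical below 0.09 rad and x of rack2 in the frame of tray between 0.05 and 0.188 m and y of rack2 in the frame of tray between -0.012 and 0.012 m and z of rack2 in the frame of tray between 0 and 0.0075 m and x of rack3 in the frame of tray between 0.05 and 0.188 m and y of rack3 in the frame of tray between -0.012 and 0.012 m and z of rack3 in the frame of tray between 0 and 0.0075 m and x of spent1 in the frame of return_mat between -0.095 and 0.095 m and y of spent1 in the frame of return_mat between -0.065 and 0.065 m and z of each of spent1, spent2 in the frame of return_mat below 0.005 m and x of spent2 in the frame of return_mat between -0.095 and 0.095 m and y of spent2 in the frame of return_mat between -0.065 and 0.065 m and linear speed of each of tray, rack1, rack2, rack3, spent1, spent2 below 0.02 m/s); the robot touches nothing.
It fails at once if the tray is lifted off the deck by more than 20 mm (z of tray in the frame of deck above 0.03 m).
It fails at once if the jar is moved by more than 40 mm (distance of jar from where it was at the start of the episode above 0.04 m).
It fails at once if the mug is moved by more than 40 mm (distance of mug from where it was at the start of the episode above 0.04 m).
It fails at once if the marker is moved by more than 40 mm (distance of marker from where it was at the start of the episode above 0.04 m).
Of rack1, rack2, rack3 only 2 to 3 are there at a start; the rules pass over those that are not, and their reading is None.
Of spent1, spent2 only 1 to 2 are there at a start; the rules pass over those that are not, and their reading is None.
At some moment in a run one of rack1, rack2, rack3 may be knocked a few centimetres aside while the robot is not near it.
Once in a run the grip may slacken for a moment while it holds something.
It also fails if it takes over 208 s, if anything falls off the work surface, if the arm or the gripper's body presses on something with over 40 N, if the wrist force passes 120 N, or if a joint passes its speed limit or range.

### The arm

A 6-joint arm with a two-finger parallel gripper is mounted at the origin on the work surface. World frame = base frame: x ahead of the robot, y to its left, z up, the work surface at z = 0. Lengths are in m, angles in rad, forces in N, time in s.
With the tool pointing down it reaches from about 0.35 to 0.85 m from the base axis. Payload 8.1 kg.
Tool frame: the origin (TCP) lies midway between the tips of the shut fingers; the grasp point (between the pads) lies robot.grip_depth behind it (robot.grip_depth is the distance from the TCP to the grasp point, in m); z points along the fingers, y is the line along which they close (so a half turn about z gives the same grasp; the last joint's range is limited). The gripper opens to 93 mm and grips with 3 to 60 N. Pads are 15 mm wide; open, the fingers measure 128 mm over their backs; the gripper's body (75 mm by 188 mm) begins 65 mm behind the grasp point.
Start: joints at [-1.239, 0.13, 1.488, -0, 1.523, -0.085], TCP at [0.243, -0.549, 0.219] pointing down, gripper open.
Joint ranges: [-2.96, 2.96], [-0.89, 2.26], [0.02, 2.5], [-1.34, 4.48], [0, 2.73], [-2.66, 2.66]. Speed limits (rad/s): [2.39, 2.39, 2.79, 3.14, 3.14, 3.14].

### API

Orientations are given as a rotation vector (axis times angle).
In Python, from plant import robot gives the robot as it stands.
- The arm moves only by the tool carry_out, never from a script. Its argument "rows" is a list of rows, each a list of 6 numbers: the shift along the tool's x, y, z in m, then the turn, a rotation vector about the tool's x, y, z in degrees. A call has 1 to 12 rows; each row is the pose to reach, as a shift and turn from the pose commanded when the call began, along the tool's axes at that moment; what a row does not reach only later rows make up. A row lasts 1/8 s, in which the tool goes at most 62.5 mm and 10.7 degrees, less where a joint would pass 70% of its speed; a pose out of reach is approached as far as the arm can. A call with a gripper value outside its range is refused whole. "jaw" is the closure in counts, from 0 (fully open) to 255 (shut), set as the call begins (left out, the last holds). The fingers move at their own pace and stop on an object; "force" is the grip in N (left out, the last holds). Time passes only in rows, so rows that repeat a pose let the fingers close. It gives the time, the measured TCP pose, the force, the opening and the grip force at its end, in the units of the state.
- robot.read_state(): the state, without advancing time (a new reading comes with each control period).
- robot.read_camera(name): name is "scene" or "top"; returns the picture (480x640x3 uint8, red, green, blue); there is no depth.
- robot.camera_model(name): a dict with "fx", "fy", "cx", "cy" (pixels), "R" (3x3) and "t" (3): a world point X has camera coordinates R X + t. Camera axes: x right, y down, z forward; pixel columns grow to the right and rows downward; lengths in m; the calibration is good to about 2 mm. A picture is of the moment at which its call begins. camera_model takes no time and is no camera call.
- robot.close_job(): hands the job in; it is judged then, once.
Trained networks look in the newest picture that a camera, given by its name, has taken for a name from the list of things; names that differ only in an ending like _2 or _b are one class to them, and where a whole thing is asked for, a point or a joint stands for the part that bears it (a point fixed in the world has none). Each returns a list of dicts, best first, with "conf" (0 to 1); they miss things now and then, are a little off and sometimes report something else, mostly with a low value. They report only what shows in the picture. A call takes as long as a camera call.
- robot.outline_of(camera, target): "pixels" (480x640 bool, what is visible of it) and "pixel" ([column, row] in pixels, amid what is visible of it).
The state is a dict: "t": time; "q": joint angles; "dq": joint speeds; "joint_torque": joint torques, N m; "tool_pos": TCP position; "orientation": TCP orientation; "force": force on the tool from outside, world axes, zero at the start; "wrist_torque": the same for the moment, N m; "opening": finger opening in m; "gripper_force": force on a finger pad.
Only numpy, scipy, OpenCV 4.12 (cv2) and the standard library are available. Lean on these libraries where they do the work, as an engineer would, in place of code of your own. Each camera call takes 0.05 s, during which the arm holds its last target. There are 200 camera calls.

## Working session

There is one attempt and no reset: what is moved stays moved. The work goes in short steps, Python scripts to look and compute and a tool call to move; the robot and the scene stay as the last step left them, time stands still between calls to the robot, and variables do not carry over. Pictures are saved under pics/ and viewed, at most 17 in all, crops included, and the job is handed in when it is done.

Besides the shell and the picture viewer there is one more tool, called after "Emit:" as name(argument=value, ...) on one line, values as JSON. carry_out: Moves the arm, as the interface text tells. Its arguments: {"type":"object","properties":{"rows":{"type":"array"},"jaw":{"type":"number"},"force":{"type":"number"}},"required":["rows"]}

```bash
ls; mkdir -p pics; python3 - <<'E'
from plant import robot
import cv2
for c in ("scene","top"):
    im=robot.read_camera(c); cv2.imwrite(f"pics/{c}0.png",im[:,:,::-1])
    m=robot.camera_model(c); print(c,m)
s=robot.read_state(); print(s, robot.grip_depth)
E
```

```text
pics
scene {'fx': 510.42938563030583, 'fy': 510.42938563030583, 'cx': 323.7159125331337, 'cy': 238.38626407051524, 'R': array([[ 0.74337124,  0.66875734, -0.01275986],
       [ 0.56497682, -0.63799493, -0.52322429],
       [-0.35805081,  0.38174086, -0.85209948]]), 't': array([-0.38314045, -0.24551096,  1.35751118])}
top {'fx': 568.0585019609044, 'fy': 568.0585019609044, 'cx': 325.2782171433936, 'cy': 246.2951389484467, 'R': array([[-0.02654931, -0.99949757, -0.01731324],
       [-0.99784249,  0.02753771, -0.05959907],
       [ 0.06004589,  0.01569357, -0.99807224]]), 't': array([0.03161584, 0.50393595, 1.16251681])}
{'t': 0.1, 'q': array([-1.23939774e+00,  1.31100646e-01,  1.48914301e+00,  2.08220742e-05,
        1.52298575e+00, -8.53874525e-02]), 'dq': array([ 0.0004862 , -0.0008658 , -0.00291459, -0.00108701, -0.00102797,
       -0.00086166]), 'joint_torque': array([ 1.18586882e-03, -5.61339426e+01, -4.93095803e+01,  7.70486752e-02,
        2.91348877e-02, -8.76347144e-05]), 'tool_pos': array([ 0.2427664 , -0.54814974,  0.2176984 ]), 'orientation': array([-3.07203175e+00, -6.49619533e-01,  2.82883568e-04]), 'force': array([-0.63820837,  0.24519718, -1.0694008 ]), 'wrist_torque': array([0.03594292, 0.00542215, 0.03828896]), 'gripper_force': 0.0, 'opening': 0.09291043331912993} 0.0188
```

View pics/top0.png

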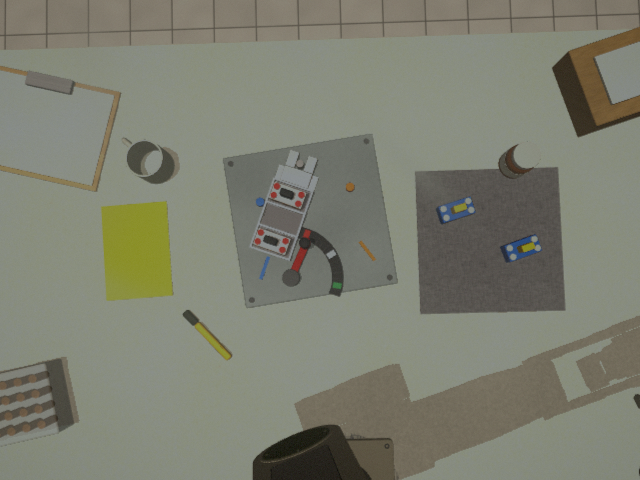

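View pics/scene0.png

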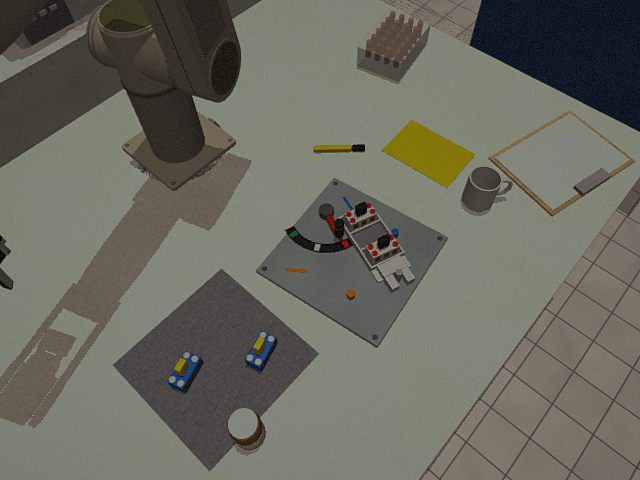

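Top view: pin at about (300,162), blue stop (260,202), orange stop (350,187), hub (291,277), knob (305,242), green mark (337,286). Spent racks sit in bays 1 and 3, with blue racks at (458,210) and (522,248). The mat is at (138,250), and the scene view agrees.

```bash
cat > h.py <<'E'
import numpy as np, cv2
from scipy.optimize import minimize
from scipy.spatial.transform import Rotation as Ro
from plant import robot
CM={c:robot.camera_model(c) for c in("scene","top")}
def proj(c,X):
    m=CM[c]; p=np.atleast_2d(X)@m["R"].T+m["t"]
    return np.c_[m["fx"]*p[:,0]/p[:,2]+m["cx"], m["fy"]*p[:,1]/p[:,2]+m["cy"]]
def unproj(c,px,z):
    m=CM[c]; d=np.array([(px[0]-m["cx"])/m["fx"],(px[1]-m["cy"])/m["fy"],1.])@m["R"]
    o=-m["R"].T@m["t"]; return (o+d*(z-o[2])/d[2])
def box(x0,x1,y0,y1,z0,z1):
    return np.array([[x,y,z] for x in(x0,x1) for y in(y0,y1) for z in(z0,z1)])
RACK=[box(-.018,.018,-.035,.035,0,.032),box(-.007,.007,-.013,.013,.032,.064)]
def render(c,parts,x,y,a,z=0):
    R=Ro.from_euler("z",a).as_matrix(); im=np.zeros((480,640),np.uint8)
    for P in parts:
        p=proj(c,P@R.T+[x,y,z]); h=cv2.convexHull((p*16).round().astype(np.int32))
        q=np.zeros_like(im); cv2.fillConvexPoly(q,h,255,cv2.LINE_AA,4); im=np.maximum(im,q)
    return im/255.
def fit(masks,parts,guess,z=0,ang=None):
    f=lambda v:sum(np.abs(render(c,parts,v[0]/100,v[1]/100,v[2]/10,z)-cv2.GaussianBlur(m.astype(float),(3,3),0)).sum() for c,m in masks.items())
    best=None
    for a in (np.arange(0,np.pi,np.pi/6) if ang is None else [ang]):
        v0=np.array([guess[0]*100,guess[1]*100,a*10])
        r=minimize(f,v0,method="Nelder-Mead",options=dict(initial_simplex=v0+np.vstack([np.zeros(3),np.eye(3)]),maxiter=120))
        if best is None or r.fun<best.fun: best=r
    return best.x/[100,100,10],best.fun/sum(m.sum() for m in masks.values())
def look():
    return {c:robot.read_camera(c) for c in CM}
def det(name,cams=("top","scene"),n=4,conf=.3):
    return {c:[d for d in robot.outline_of(c,name)[:n] if d["conf"]>conf] for c in cams}
def st():
    s=robot.read_state(); R=Ro.from_rotvec(s["orientation"]).as_matrix()
    return s,s["tool_pos"],R
def plan(target,yawy=None):
    """target TCP world; yawy=world angle of closing line; prints tool-frame shift and turn about tool z"""
    s,p,R=st(); d=R.T@(np.array(target)-p)
    cur=np.arctan2(R[1,1],R[0,1]); t=0
    if yawy is not None:
        t=(yawy-cur+np.pi/2)%np.pi-np.pi/2   # world z turn; tool z down -> -t
    tilt=np.degrees(np.arccos(min(1,-R[2,2])))
    print("t",round(s["t"],1),"shift mm",(d*1000).round(1),"tool-z turn deg",round(-np.degrees(t),1),"q6",s["q"][5].round(2),"cur yaw",np.degrees(cur).round(1),"tilt",tilt.round(2))
E
python3 - <<'E'
from h import *
look()
Z=dict(pin=.04,home_mark=.01,load_mark=.01,gate_hub=.03,gate_knob=.078,tray=.02,return_mat=0,jar=.095,mug=.085,marker=.01)
for n in ("rack1","spent1","gate_knob","tray","return_mat","jar","mug","marker"):
    D=det(n)
    for c in D:
        for d in D[c]: print(n,c,round(d["conf"],2),np.round(d["pixel"]),d["pixels"].sum(),unproj(c,d["pixel"],Z.get(n,.03)).round(3))
    if n=="rack1":
        for d in D["top"]:
            g=unproj("top",d["pixel"],.03); e=min(D["scene"],key=lambda e:np.hypot(*(unproj("scene",e["pixel"],.03)-g)[:2]))
            for ms in ({"top":d["pixels"]},{"scene":e["pixels"]},{"top":d["pixels"],"scene":e["pixels"]}):
                print("fit",list(ms),[np.round(q,4) for q in fit(ms,RACK,g)])
    if n=="return_mat":
        print(cv2.minAreaRect(np.argwhere(D["top"][0]["pixels"])[:,::-1].astype(np.float32)))
im=cv2.imread("pics/top0.png"); cv2.imwrite("pics/top0c.png",cv2.resize(im[125:315,215:405],None,fx=3.15,fy=3.15,interpolation=cv2.INTER_CUBIC))
E
```

```text
rack1 top 0.97 [458. 208.] 665 [ 0.575 -0.256  0.03 ]
rack1 top 0.91 [524. 246.] 723 [ 0.492 -0.388  0.03 ]
rack1 scene 0.69 [261. 351.] 736 [ 0.575 -0.255  0.03 ]
rack1 scene 0.63 [181. 372.] 858 [ 0.487 -0.391  0.03 ]
fit ['top'] [array([ 0.5719, -0.2524,  0.2776]), np.float64(0.1311)]
fit ['scene'] [array([ 0.571 , -0.2532,  3.4963]), np.float64(0.176)]
fit ['top', 'scene'] [array([ 0.5717, -0.2524,  0.2988]), np.float64(0.1584)]
fit ['top'] [array([ 0.4892, -0.3834,  0.3237]), np.float64(0.0992)]
fit ['scene'] [array([ 0.488 , -0.3839,  0.3294]), np.float64(0.1318)]
fit ['top', 'scene'] [array([ 0.4887, -0.3832,  0.3286]), np.float64(0.1202)]
spent1 top 0.87 [272. 243.] 626 [0.514 0.127 0.03 ]
spent1 top 0.77 [291. 198.] 634 [0.606 0.086 0.03 ]
spent1 scene 0.96 [362. 216.] 607 [0.517 0.132 0.03 ]
spent1 scene 0.77 [382. 247.] 674 [0.606 0.097 0.03 ]
gate_knob top 0.71 [295. 266.] 501 [0.463 0.078 0.078]
gate_knob scene 0.37 [362. 216.] 643 [0.538 0.105 0.078]
tray top 0.71 [289. 208.] 2906 [0.586 0.092 0.02 ]
tray top 0.66 [515. 160.] 1128 [ 0.671 -0.381  0.02 ]
tray scene 0.98 [382. 261.] 1801 [0.625 0.073 0.02 ]
tray scene 0.34 [335. 220.] 427 [0.472 0.087 0.02 ]
return_mat top 0.81 [140. 253.] 6244 [0.502 0.409 0.   ]
return_mat scene 0.86 [433. 150.] 3213 [0.513 0.432 0.   ]
((136.37127685546875, 250.81674194335938), (95.18926239013672, 66.37555694580078), 86.34777069091797)
jar top 0.58 [516. 162.] 1176 [ 0.654 -0.357  0.095]
jar scene 0.88 [244. 428.] 1190 [ 0.676 -0.383  0.095]
jar scene 0.39 [338. 147.] 368 [0.372 0.211 0.095]
mug top 0.64 [147. 163.] 1697 [0.675 0.364 0.085]
mug top 0.49 [205. 334.] 569 [0.336 0.255 0.085]
marker top 0.61 [205. 334.] 491 [0.331 0.273 0.01 ]
marker scene 0.85 [338. 146.] 346 [0.321 0.273 0.01 ]
```

View pics/top0c.png

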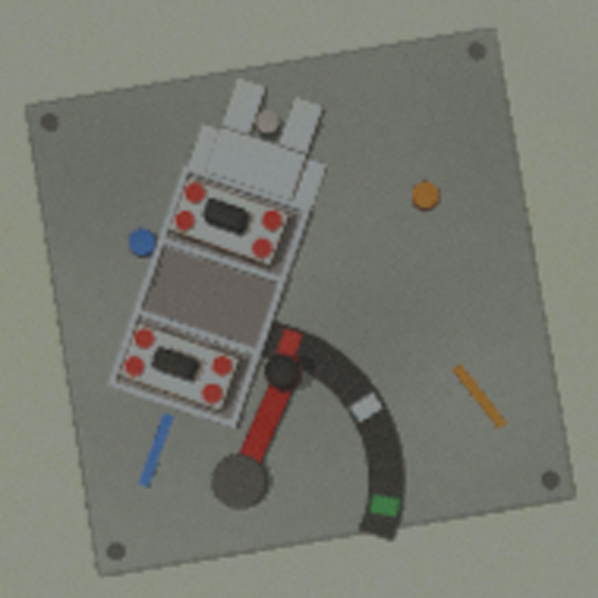

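Crop: pin top (268,122), blue line inner end (168,417), orange inner end (458,368), hub (241,481), knob top (284,372), stops at (142,242) and (426,195).

```bash
python3 - <<'E'
from h import *
P={}
for n,(u,v),z in (("pin",(268,122),.04),("home",(168,417),.01),("load",(458,368),.01),("hub",(241,481),.03),("knob",(284,372),.078),("bs",(142,242),.026),("os",(426,195),.026),("green",(385,505),.012),("s3",(177,363),.078),("s1",(228,215),.078)):
    P[n]=unproj("top",(u/3.15+215-.34,v/3.15+125-.34),z)[:2]; print(n,P[n].round(4))
for a,b in (("pin","home"),("pin","load"),("hub","knob"),("hub","green"),("pin","bs"),("pin","os"),("pin","s1"),("pin","s3")):
    d=P[b]-P[a]; print(a,b,np.hypot(*d).round(4),np.degrees(np.arctan2(d[1],d[0])).round(2))
# mat corners
m=robot.outline_of
(c,s,a)=((136.37,250.8),(95.19,66.38),86.35)
q=cv2.boxPoints((c,s,a)); print([unproj("top",p,0)[:2].round(3) for p in q],unproj("top",c,0).round(3))
plan((P["knob"][0],P["knob"][1],.045))
E
```

```text
pin [0.6747 0.0654]
home [0.4858 0.138 ]
load [ 0.513  -0.0546]
hub [0.4421 0.0891]
knob [0.5089 0.057 ]
bs [0.6005 0.1509]
os [ 0.6261 -0.0363]
green [ 0.424  -0.0039]
s3 [0.5164 0.1237]
s1 [0.6086 0.0897]
pin home 0.2024 158.97
pin load 0.2014 -143.43
hub knob 0.0741 -25.67
hub green 0.0947 -101.04
pin bs 0.1132 130.95
pin os 0.1127 -115.52
pin s1 0.0705 159.8
pin s3 0.1687 159.78
[array([0.606, 0.494]), array([0.611, 0.352]), array([0.409, 0.342]), array([0.404, 0.482])] [0.507 0.417 0.   ]
t 1.0 shift mm [ 488.4 -446.1  173.7] tool-z turn deg -0.0 q6 -0.09 cur yaw -66.1 tilt 0.0
```

```bash
cat >> h.py <<'E'
PIN=np.array([.6747,.0654]); HUB=np.array([.4421,.0891]); KR=-25.7; HOME=159.2; LOAD=-143.4
def pol(c,r,deg): return np.array(c)+r*np.array([np.cos(np.radians(deg)),np.sin(np.radians(deg))])
def rows(wps,a0=None,p0=None,mod=True):
    """wps: (x,y,z,yaw deg or None); rows in tool frame of the pose now"""
    s,p,R=st(); cur=np.degrees(np.arctan2(R[1,1],R[0,1]))
    if p0 is not None: p=np.array(p0)
    if a0 is not None: cur=a0
    c,n=np.cos(np.radians(cur)),np.sin(np.radians(cur)); B=np.array([[-n,c,0],[c,n,0],[0,0,-1]])
    out=[]
    for w in wps:
        d=B@(np.array(w[:3])-p); t=0
        if len(w)>3 and w[3] is not None:
            t=w[3]-cur
            if mod: t=(t+90)%180-90
        out.append([round(v,3) for v in d]+[0,0,round(-t,1)])
    print("t",round(s["t"],1),"pos",p.round(4),"yaw",cur.round(1) if a0 is None else a0,"q1,q6",np.degrees(s["q"][[0,5]]).round(0),"F",s["force"].round(1),"open",s["opening"].round(4))
    for o in out: print(o)
E
python3 - <<'E'
from h import *
k=pol(HUB,.075,KR); print(k)
rows([(*k,.15,KR),(*k,.04,KR)])
rows([(*pol(HUB,.075,KR-x),.04) for x in range(8,89,8)]+[(*pol(HUB,.075,KR-80.2),.04)],a0=KR,p0=(*k,.04))
E
```

```text
[0.50968078 0.05657557]Traceback (most recent call last):
  File "<stdin>", line 3, in <module>
  File "h.py", line 59, in rows
    print("t",round(s["t"],1),"pos",p.round(4),"yaw",cur.round(1) if a0 is None else a0,"q1,q6",np.degrees(s["q"][[0,5]]).round(0),"F",s["force"].round(1),"open",s["opening"].round(4))
                                                                                                                                                                  ^^^^^^^^^^^^^^^^^^
AttributeError: 'float' object has no attribute 'round'
```

```bash
sed -i 's/s\["opening"\].round(4)/round(s["opening"],4)/' h.py; python3 - <<'E'
from h import *
k=pol(HUB,.075,KR)
rows([(*k,.15,KR),(*k,.04,KR)])
rows([(*pol(HUB,.075,KR-x),.04) for x in range(8,81,8)]+[(*pol(HUB,.075,KR-80.2),.04)],a0=KR,p0=(*k,.04))
E
```

```text
t 1.0 pos [ 0.2429 -0.5486  0.2186] yaw -66.1 q1,q6 [-71.  -5.] F [-0.2 -0.3  0.1] open 0.0933
[np.float64(0.489), np.float64(-0.445), np.float64(0.069), 0, 0, np.float64(-40.4)]
[np.float64(0.489), np.float64(-0.445), np.float64(0.179), 0, 0, np.float64(-40.4)]
t 1.0 pos [0.5097 0.0566 0.04  ] yaw -25.7 q1,q6 [-71.  -5.] F [-0.2 -0.3  0.1] open 0.0933
[np.float64(-0.01), np.float64(-0.001), np.float64(0.0), 0, 0, 0]
[np.float64(-0.021), np.float64(-0.003), np.float64(0.0), 0, 0, 0]
[np.float64(-0.031), np.float64(-0.006), np.float64(0.0), 0, 0, 0]
[np.float64(-0.04), np.float64(-0.011), np.float64(0.0), 0, 0, 0]
[np.float64(-0.048), np.float64(-0.018), np.float64(0.0), 0, 0, 0]
[np.float64(-0.056), np.float64(-0.025), np.float64(0.0), 0, 0, 0]
[np.float64(-0.062), np.float64(-0.033), np.float64(0.0), 0, 0, 0]
[np.float64(-0.067), np.float64(-0.042), np.float64(0.0), 0, 0, 0]
[np.float64(-0.071), np.float64(-0.052), np.float64(0.0), 0, 0, 0]
[np.float64(-0.074), np.float64(-0.062), np.float64(0.0), 0, 0, 0]
[np.float64(-0.074), np.float64(-0.062), np.float64(0.0), 0, 0, 0]
```

Emit:
carry_out(rows=[[0.489,-0.445,0.069,0,0,-40.4],[0.489,-0.445,0.069,0,0,-40.4],[0.489,-0.445,0.069,0,0,-40.4],[0.489,-0.445,0.069,0,0,-40.4],[0.489,-0.445,0.069,0,0,-40.4],[0.489,-0.445,0.069,0,0,-40.4],[0.489,-0.445,0.069,0,0,-40.4],[0.489,-0.445,0.069,0,0,-40.4],[0.489,-0.445,0.069,0,0,-40.4],[0.489,-0.445,0.069,0,0,-40.4],[0.489,-0.445,0.069,0,0,-40.4],[0.489,-0.445,0.069,0,0,-40.4]], jaw=118)

```text
t: 2.5
tool_pos: [0.5102, 0.0588, 0.1492]
orientation: [-2.656, -1.676, 0.0]
force: [-0.3, -1.1, 0.4]
opening: 0.0501
gripper_force: 0.0
```

```bash
python3 - <<'E'
from h import *
k=pol(HUB,.075,KR)
rows([(*k,.15,KR),(*k,.04,KR)])
E
```

```text
t 2.5 pos [0.5102 0.0588 0.1492] yaw -25.5 q1,q6 [ 1. 26.] F [-0.3 -1.1  0.4] open 0.0501
[np.float64(-0.002), np.float64(0.001), np.float64(-0.001), 0, 0, np.float64(0.2)]
[np.float64(-0.002), np.float64(0.001), np.float64(0.109), 0, 0, np.float64(0.2)]
```

Emit:
carry_out(rows=[[-0.001,0.001,0.03,0,0,0],[-0.001,0.001,0.06,0,0,0],[-0.001,0.001,0.09,0,0,0],[-0.001,0.001,0.109,0,0,0],[-0.001,0.001,0.109,0,0,0]])

```text
t: 3.12
tool_pos: [0.5086, 0.0539, 0.0391]
orientation: [-2.659, -1.669, 0.005]
force: [-0.4, 0.6, 0.4]
opening: 0.0501
gripper_force: 0.0
```

Emit:
carry_out(rows=[[0,0,0,0,0,0],[0,0,0,0,0,0],[0,0,0,0,0,0],[0,0,0,0,0,0],[0,0,0,0,0,0]], jaw=255, force=15)

```text
t: 3.75
tool_pos: [0.5093, 0.0557, 0.0413]
orientation: [-2.658, -1.671, 0.002]
force: [-8.6, 2.9, 8.8]
opening: 0.0221
gripper_force: 15.0
```

Emit:
carry_out(rows=[[-0.01,-0.001,0,0,0,0],[-0.021,-0.003,0,0,0,0],[-0.031,-0.006,0,0,0,0],[-0.04,-0.011,0,0,0,0],[-0.048,-0.018,0,0,0,0],[-0.056,-0.025,0,0,0,0],[-0.062,-0.033,0,0,0,0],[-0.067,-0.042,0,0,0,0],[-0.071,-0.052,0,0,0,0],[-0.074,-0.062,0,0,0,0],[-0.074,-0.062,0,0,0,0]])

```text
t: 5.12
tool_pos: [0.422, 0.0042, 0.0417]
orientation: [2.647, 1.661, -0.017]
force: [-8.8, -60.9, 6.2]
opening: 0.0149
gripper_force: 30.0
```

Emit:
carry_out(rows=[[0,0,0,0,0,0],[0,0,0,0,0,0],[0,0,0,0,0,0]], jaw=118)

```text
t: 5.5
tool_pos: [0.4229, 0.0088, 0.0415]
orientation: [2.654, 1.664, -0.008]
force: [-0.6, -28.1, 1.0]
opening: 0.0411
gripper_force: 11.8
```

```bash
python3 - <<'E'
from h import *
s,p,R=st(); d=p[:2]-HUB; print(p,np.hypot(*d),np.degrees(np.arctan2(d[1],d[0]))-KR, s["force"])
im=robot.read_camera("scene"); cv2.imwrite("pics/s1.png",im[:,:,::-1])
w=HOME-20  # placeholder
E
```

```text
[0.4228625  0.0087512  0.04147527] 0.08261968091818006 -77.764569634756 [ -0.56250091 -28.10959426   0.98300444]
```

View pics/s1.png

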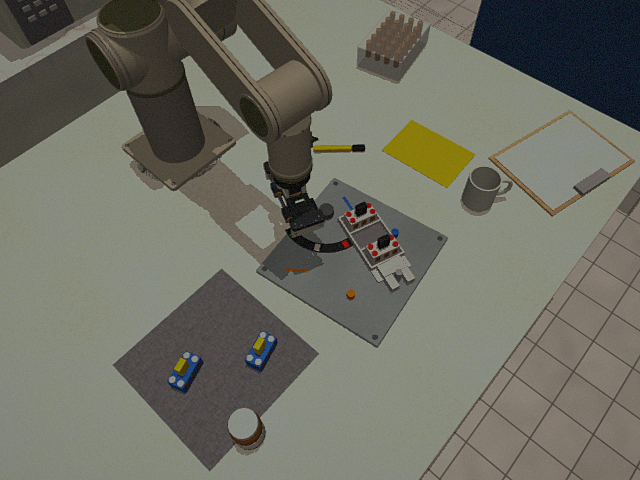

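The grip looks to have slipped near the end of the arc, so I'll raise the tool and look.

Emit:
carry_out(rows=[[0,0,0,0,0,0],[0,0,-0.02,0,0,0],[0,0,-0.05,0,0,0],[0,0,-0.08,0,0,0],[0,-0.05,-0.1,0,0,0],[0,-0.1,-0.1,0,0,0],[0,-0.15,-0.1,0,0,0],[0,-0.15,-0.1,0,0,0]])

```text
t: 6.55
tool_pos: [0.2863, 0.0812, 0.1413]
orientation: [2.657, 1.674, 0.006]
force: [0.8, 0.1, 0.8]
opening: 0.0504
gripper_force: 0.0
```

```bash
python3 - <<'E'
from h import *
I=look()
im=I["top"][:,:,::-1]; a=cv2.resize(im[125:315,215:405],None,fx=2.1,fy=2.1,interpolation=cv2.INTER_CUBIC)
im=I["scene"][:,:,::-1]; b=cv2.resize(im[170:350,250:450],None,fx=2,fy=2,interpolation=cv2.INTER_CUBIC)
o=np.zeros((400,800,3),np.uint8); o[:399,:399]=a; o[:360,400:800]=b
cv2.imwrite("pics/c2.png",o); s=robot.read_state(); print(s["tool_pos"],s["force"],s["opening"])
E
```

```text
[0.2879418  0.08029949 0.14129029] [0.18649566 0.34020508 0.25279758] 0.04982380551243076
```

View pics/c2.png

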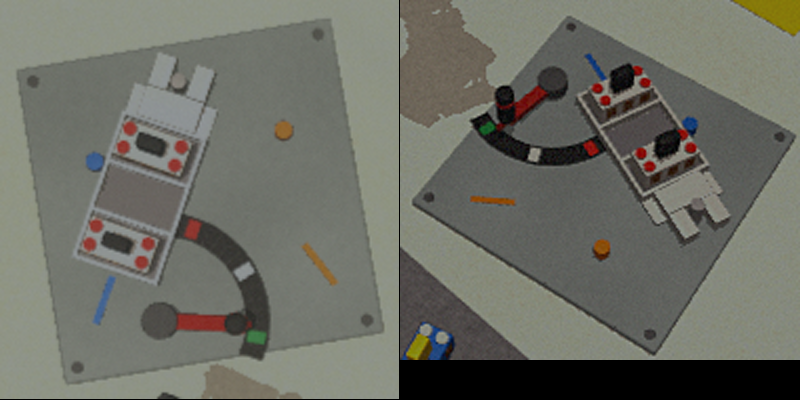

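```bash
python3 - <<'E'
from h import *
k=unproj("top",(215+236/2.1-.3,125+323/2.1-.3),.078)[:2]; d=k-HUB
a=np.degrees(np.arctan2(d[1],d[0])); print(k,np.hypot(*d),a,"gate",np.radians(KR-a))
E
```

```text
[0.43763325 0.0151278 ] 0.07410693350400736 -93.45555888570348 gate 1.182557589084426
```

```bash
python3 - <<'E'
from h import *
k=pol(HUB,.075,-93.5); e=pol(HUB,.075,KR-81.5)
rows([(*k,.13,-10),(*k,.04,-10)])
rows([(*pol(HUB,.075,-98.5),.04,-10),(*pol(HUB,.075,-103),.04,-10),(*e,.04,-10)],a0=-10,p0=(*k,.04))
E
```

```text
t 6.7 pos [0.2879 0.0803 0.1413] yaw -25.7 q1,q6 [ 6. 31.] F [0.2 0.3 0.3] open 0.0498
[np.float64(0.005), np.float64(0.163), np.float64(0.011), 0, 0, np.float64(-15.7)]
[np.float64(0.005), np.float64(0.163), np.float64(0.101), 0, 0, np.float64(-15.7)]
t 6.7 pos [0.4375 0.0142 0.04  ] yaw -10 q1,q6 [ 6. 31.] F [0.2 0.3 0.3] open 0.0498
[np.float64(-0.0), np.float64(-0.007), np.float64(0.0), 0, 0, 0]
[np.float64(-0.0), np.float64(-0.012), np.float64(0.0), 0, 0, 0]
[np.float64(0.0), np.float64(-0.018), np.float64(0.0), 0, 0, 0]
```

Emit:
carry_out(rows=[[0.005,0.06,0.011,0,0,-8],[0.005,0.12,0.011,0,0,-15.7],[0.005,0.163,0.011,0,0,-15.7],[0.005,0.163,0.011,0,0,-15.7],[0.005,0.163,0.04,0,0,-15.7],[0.005,0.163,0.07,0,0,-15.7],[0.005,0.163,0.101,0,0,-15.7],[0.005,0.163,0.101,0,0,-15.7]])

```text
t: 7.65
tool_pos: [0.4335, 0.014, 0.0369]
orientation: [-2.404, -2.016, 0.007]
force: [-0.6, 0.2, -0.5]
opening: 0.0501
gripper_force: 0.0
```

Emit:
carry_out(rows=[[0,0,0,0,0,0],[0,0,0,0,0,0],[0,0,0,0,0,0],[0,0,0,0,0,0],[0,-0.006,0,0,0,0],[0,-0.012,0,0,0,0],[0,-0.018,0,0,0,0],[0,-0.018,0,0,0,0],[0,-0.018,0,0,0,0]], jaw=255, force=20)

```text
t: 8.78
tool_pos: [0.4192, 0.0158, 0.0406]
orientation: [2.405, 2.017, -0.0]
force: [-0.1, -7.5, 5.3]
opening: 0.0214
gripper_force: 20.0
```

Emit:
carry_out(rows=[[0,0,0,0,0,0],[0,0,0,0,0,0],[0,0,-0.03,0,0,0],[0,0,-0.07,0,0,0],[0,0,-0.11,0,0,0],[0,0,-0.11,0,0,0]], jaw=118)

```text
t: 9.52
tool_pos: [0.4208, 0.0172, 0.1531]
orientation: [2.403, 2.017, 0.007]
force: [0.3, -0.1, -0.1]
opening: 0.0501
gripper_force: 0.0
```

```bash
cat >> h.py <<'E'
def side(th,off,r=.155): return pol(pol(PIN,r,th),off,th+90)
E
python3 - <<'E'
from h import *
a=side(HOME,-.064)
rows([(*a,.15,HOME),(*a,.016,HOME)])
rows([(*side(t,-.053),.016,t) for t in np.linspace(HOME-2,HOME+46,11)],a0=HOME,p0=(*a,.016),mod=False)
E
```

```text
t 9.5 pos [0.4208 0.0172 0.1531] yaw -10.0 q1,q6 [-5.  5.] F [ 0.3 -0.1 -0.1] open 0.0501
[np.float64(0.183), np.float64(0.101), np.float64(0.003), 0, 0, np.float64(10.8)]
[np.float64(0.183), np.float64(0.101), np.float64(0.137), 0, 0, np.float64(10.8)]
t 9.5 pos [0.5525 0.1803 0.016 ] yaw 159.2 q1,q6 [-5.  5.] F [ 0.3 -0.1 -0.1] open 0.0501
[np.float64(0.006), np.float64(-0.002), np.float64(0.0), 0, 0, np.float64(2.0)]
[np.float64(0.019), np.float64(0.002), np.float64(0.0), 0, 0, np.float64(-2.8)]
[np.float64(0.032), np.float64(0.006), np.float64(0.0), 0, 0, np.float64(-7.6)]
[np.float64(0.046), np.float64(0.008), np.float64(0.0), 0, 0, np.float64(-12.4)]
[np.float64(0.059), np.float64(0.009), np.float64(0.0), 0, 0, np.float64(-17.2)]
[np.float64(0.073), np.float64(0.009), np.float64(0.0), 0, 0, np.float64(-22.0)]
[np.float64(0.087), np.float64(0.007), np.float64(0.0), 0, 0, np.float64(-26.8)]
[np.float64(0.1), np.float64(0.005), np.float64(0.0), 0, 0, np.float64(-31.6)]
[np.float64(0.113), np.float64(0.001), np.float64(0.0), 0, 0, np.float64(-36.4)]
[np.float64(0.126), np.float64(-0.003), np.float64(0.0), 0, 0, np.float64(-41.2)]
[np.float64(0.139), np.float64(-0.009), np.float64(0.0), 0, 0, np.float64(-46.0)]
```

Emit:
carry_out(rows=[[0.05,0.03,0.003,0,0,5],[0.1,0.06,0.003,0,0,10.8],[0.15,0.085,0.003,0,0,10.8],[0.183,0.101,0.003,0,0,10.8],[0.183,0.101,0.003,0,0,10.8],[0.183,0.101,0.04,0,0,10.8],[0.183,0.101,0.08,0,0,10.8],[0.183,0.101,0.11,0,0,10.8],[0.183,0.101,0.127,0,0,10.8],[0.183,0.101,0.136,0,0,10.8],[0.183,0.101,0.137,0,0,10.8]], jaw=255)

```text
t: 10.9
tool_pos: [0.5499, 0.1796, 0.0128]
orientation: [2.586, 1.783, -0.0]
force: [-0.4, -0.1, -0.2]
opening: 0.0004
gripper_force: 0.0
```

Emit:
carry_out(rows=[[-0.006,0.002,0,0,0,2],[-0.019,-0.002,0,0,0,-2.8],[-0.032,-0.006,0,0,0,-7.6],[-0.046,-0.008,0,0,0,-12.4],[-0.059,-0.009,0,0,0,-17.2],[-0.073,-0.009,0,0,0,-22],[-0.087,-0.007,0,0,0,-26.8],[-0.1,-0.005,0,0,0,-31.6],[-0.113,-0.001,0,0,0,-36.4],[-0.126,0.003,0,0,0,-41.2],[-0.139,0.009,0,0,0,-46],[-0.139,0.009,0,0,0,-46]])

```text
t: 12.4
tool_pos: [0.5098, 0.046, 0.0139]
orientation: [1.686, 2.649, 0.002]
force: [-0.1, 0.2, 0.1]
opening: 0.0004
gripper_force: 0.0
```

```bash
python3 - <<'E'
from h import *
s=robot.read_state(); print(s["force"])
rows([(*side(t,-.053),.016,t) for t in (208,212,214,216.6)])
I=look()
im=I["top"][:,:,::-1]; a=cv2.resize(im[125:315,215:405],None,fx=2.1,fy=2.1,interpolation=cv2.INTER_CUBIC)
im=I["scene"][:,:,::-1]; b=cv2.resize(im[170:350,250:450],None,fx=2,fy=2,interpolation=cv2.INTER_CUBIC)
o=np.zeros((400,800,3),np.uint8); o[:399,:399]=a; o[:360,400:800]=b
cv2.imwrite("pics/c3.png",o)
E
```

```text
[-0.0827709   0.21510507  0.05969358]
t 12.4 pos [0.5098 0.046  0.0139] yaw 25.0 q1,q6 [ -1. -26.] F [-0.1  0.2  0.1] open 0.0004
[np.float64(-0.007), np.float64(0.0), np.float64(-0.002), 0, 0, np.float64(-3.0)]
[np.float64(-0.018), np.float64(-0.003), np.float64(-0.002), 0, 0, np.float64(-7.0)]
[np.float64(-0.024), np.float64(-0.004), np.float64(-0.002), 0, 0, np.float64(-9.0)]
[np.float64(-0.031), np.float64(-0.005), np.float64(-0.002), 0, 0, np.float64(-11.6)]
```

View pics/c3.png

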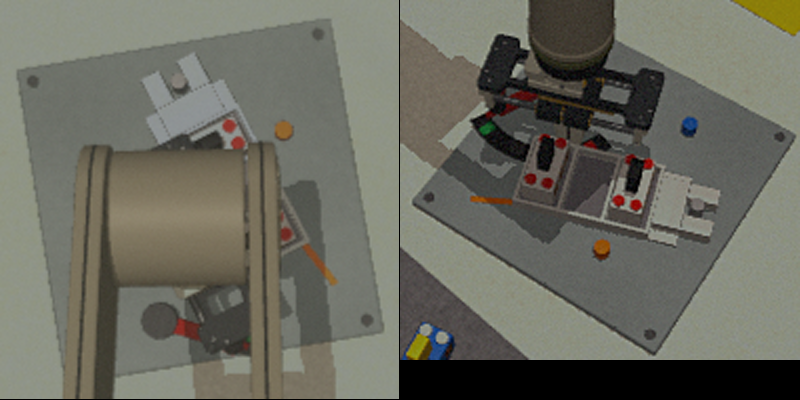

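The tray has swung most of the way round, fork still on the pin (scene crop). I'll push it on gently to the stop.

Emit:
carry_out(rows=[[-0.006,0,-0.001,0,0,-3],[-0.012,-0.001,-0.002,0,0,-5],[-0.018,-0.003,-0.002,0,0,-7],[-0.024,-0.004,-0.002,0,0,-9],[-0.028,-0.005,-0.002,0,0,-10.5],[-0.031,-0.005,-0.002,0,0,-11.6],[-0.031,-0.005,-0.002,0,0,-11.6]])

```text
t: 13.38
tool_pos: [0.5171, 0.0163, 0.0143]
orientation: [-1.407, -2.808, 0.001]
force: [-2.8, 1.0, -1.5]
opening: 0.0004
gripper_force: 1.5
```

Emit:
carry_out(rows=[[-0.002,0,0,0,0,0],[-0.003,0,0,0,0,0],[-0.003,0,0,0,0,0]])

```text
t: 13.75
tool_pos: [0.5187, 0.0143, 0.0144]
orientation: [-1.407, -2.807, 0.001]
force: [-4.6, 2.5, -0.6]
opening: 0.0002
gripper_force: 2.5
```

Emit:
carry_out(rows=[[0.01,0,0,0,0,0],[0.03,0,0,0,0,0],[0.04,0,-0.05,0,0,0],[0.04,0,-0.1,0,0,0],[0.06,-0.06,-0.14,0,0,0],[0.08,-0.12,-0.14,0,0,0],[0.08,-0.18,-0.14,0,0,0],[0.08,-0.18,-0.14,0,0,0]], jaw=150)

```text
t: 14.75
tool_pos: [0.3256, -0.0302, 0.1548]
orientation: [1.408, 2.804, 0.0]
force: [1.2, 0.6, -0.6]
opening: 0.0384
gripper_force: 0.0
```

```bash
python3 - <<'E'
from h import *
print(st()[1])
I=look()
im=I["top"][:,:,::-1]; a=cv2.resize(im[125:315,215:405],None,fx=3.15,fy=3.15,interpolation=cv2.INTER_CUBIC)
cv2.imwrite("pics/c4.png",a)
E
```

```text
[ 0.32562911 -0.03022863  0.15476475]
```

View pics/c4.png

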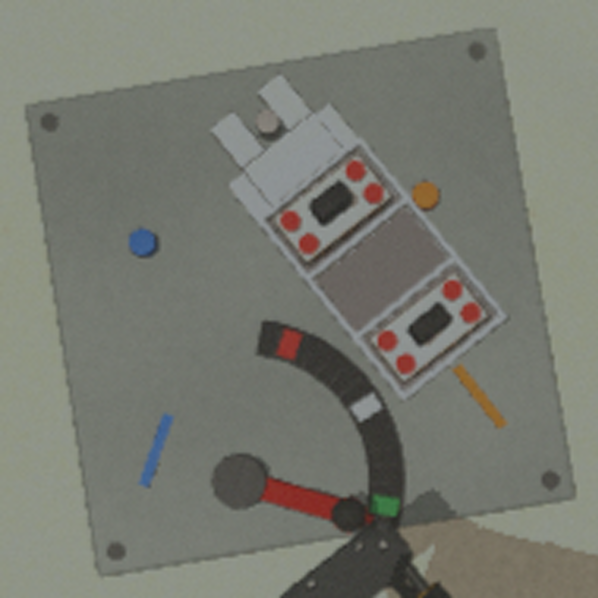

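Tray against the orange stop, fork on the pin, lever past the green mark. Post tops: bay 1 at (332,202), bay 3 at (431,323).

```bash
cat >> h.py <<'E'
MAT=np.array([.507,.417])
E
python3 - <<'E'
from h import *
s3=unproj("top",(431/3.15+214.66,323/3.15+124.66),.078)[:2]; s1=unproj("top",(332/3.15+214.66,202/3.15+124.66),.078)[:2]
d=s3-s1; th=np.degrees(np.arctan2(d[1],d[0])); print(s1,s3,np.hypot(*d),th)
for q,x in((s1,.069),(s3,.169)): print(q-pol(PIN,x,th))
h=(th+90)%180-90
m=pol(MAT,-.045,3)
rows([(*s3,.155,h),(*s3,.05,h)])
rows([(*s3,.10,h),(*m,.10,3),(*m,.037,3)],a0=h,p0=(*s3,.05))
E
```

```text
[0.61486597 0.02426606] [ 0.53699446 -0.03551188] 0.09817012965226476 -142.48841103387588
[-0.00510115  0.00088167]
[-0.00364964  0.00199592]
t 14.8 pos [ 0.3275 -0.0297  0.1551] yaw 36.7 q1,q6 [-14. -51.] F [-0.  -0.6  0.2] open 0.0382
[np.float64(-0.13), np.float64(0.165), np.float64(0.0), 0, 0, np.float64(-0.8)]
[np.float64(-0.13), np.float64(0.165), np.float64(0.105), 0, 0, np.float64(-0.8)]
t 14.8 pos [ 0.537  -0.0355  0.05  ] yaw 37.51158896612412 q1,q6 [-14. -51.] F [-0.  -0.6  0.2] open 0.0382
[np.float64(0.0), np.float64(0.0), np.float64(-0.05), 0, 0, np.float64(-0.0)]
[np.float64(0.403), np.float64(0.215), np.float64(-0.05), 0, 0, np.float64(34.5)]
[np.float64(0.403), np.float64(0.215), np.float64(0.013), 0, 0, np.float64(34.5)]
```

Emit:
carry_out(rows=[[-0.04,0.05,0,0,0,-0.8],[-0.08,0.1,0,0,0,-0.8],[-0.12,0.15,0,0,0,-0.8],[-0.13,0.165,0,0,0,-0.8],[-0.13,0.165,0,0,0,-0.8],[-0.13,0.165,0.03,0,0,-0.8],[-0.13,0.165,0.06,0,0,-0.8],[-0.13,0.165,0.085,0,0,-0.8],[-0.13,0.165,0.1,0,0,-0.8],[-0.13,0.165,0.105,0,0,-0.8],[-0.13,0.165,0.105,0,0,-0.8]])

```text
t: 16.23
tool_pos: [0.5375, -0.0348, 0.05]
orientation: [1.387, 2.818, 0.0]
force: [-0.5, -0.6, -0.2]
opening: 0.0385
gripper_force: 0.0
```

Emit:
carry_out(rows=[[0,0,0,0,0,0],[0,0,0,0,0,0],[0,0,0,0,0,0],[0,0,-0.015,0,0,0],[0,0,-0.03,0,0,0],[0,0,-0.05,0,0,0],[0,0,-0.05,0,0,0]], jaw=255, force=40)

```text
t: 17.1
tool_pos: [0.5393, -0.0353, 0.1026]
orientation: [1.385, 2.814, 0.002]
force: [0.4, -0.8, -2.7]
opening: 0.014
gripper_force: 40.0
```

Emit:
carry_out(rows=[[0.03,0.016,0,0,0,4],[0.075,0.04,0,0,0,8],[0.12,0.065,0,0,0,12],[0.17,0.09,0,0,0,16],[0.22,0.117,0,0,0,20],[0.27,0.144,0,0,0,25],[0.32,0.17,0,0,0,30],[0.365,0.195,0,0,0,34.5],[0.395,0.21,0,0,0,34.5],[0.403,0.215,0,0,0,34.5],[0.403,0.215,0.01,0,0,34.5],[0.403,0.215,0.02,0,0,34.5]])

```text
t: 18.6
tool_pos: [0.462, 0.4141, 0.0784]
orientation: [2.162, 2.279, -0.002]
force: [0.0, -0.5, -0.9]
opening: 0.014
gripper_force: 40.0
```

```bash
python3 - <<'E'
from h import *
m=pol(MAT,-.045,3); rows([(*m,.037,3)])
im=robot.read_camera("scene"); cv2.imwrite("pics/c5.png",cv2.resize(im[60:260,260:540,::-1],None,fx=2,fy=2))
E
```

```text
t 18.6 pos [0.462  0.4141 0.0784] yaw 3.0 q1,q6 [37. 34.] F [ 0.  -0.5 -0.9] open 0.014
[np.float64(0.001), np.float64(0.0), np.float64(0.041), 0, 0, np.float64(0.0)]
```

View pics/c5.png

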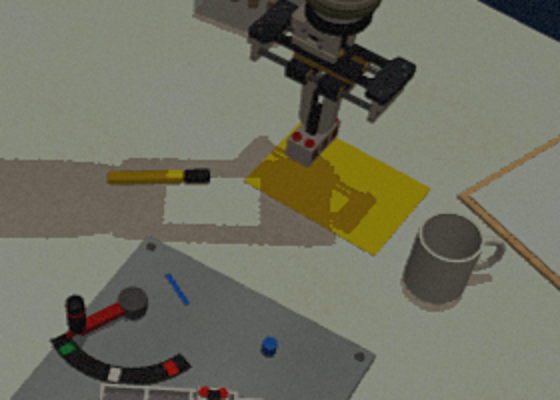

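The rack hangs upright in the gripper over the mat, at about (310,145). Lowering it now.

Emit:
carry_out(rows=[[0.001,0,0.012,0,0,0],[0.001,0,0.024,0,0,0],[0.001,0,0.033,0,0,0],[0.001,0,0.038,0,0,0],[0.001,0,0.041,0,0,0],[0.001,0,0.042,0,0,0],[0.001,0,0.042,0,0,0]])

```text
t: 19.52
tool_pos: [0.462, 0.4167, 0.038]
orientation: [2.161, 2.28, 0.001]
force: [-0.4, -0.2, -1.4]
opening: 0.0134
gripper_force: 40.0
```

Emit:
carry_out(rows=[[0,0,0,0,0,0],[0,0,0,0,0,0],[0,0,0,0,0,0],[0,0,-0.04,0,0,0],[0,0,-0.08,0,0,0],[0,0,-0.11,0,0,0],[0,0,-0.11,0,0,0]], jaw=150)

```text
t: 20.4
tool_pos: [0.4636, 0.4179, 0.1514]
orientation: [2.16, 2.28, 0.01]
force: [0.4, 0.4, -0.8]
opening: 0.0385
gripper_force: 0.0
```

```bash
python3 - <<'E'
from h import *
s1=np.array([.6149,.0243]); h=37.3
m=pol(MAT,.045,3)
rows([(*s1,.146,h),(*s1,.05,h)])
rows([(*s1,.10,h),(*m,.10,3),(*m,.036,3)],a0=h,p0=(*s1,.05))
E
```

```text
t 20.4 pos [0.4636 0.4179 0.1514] yaw 3.1 q1,q6 [37. 34.] F [ 0.4  0.4 -0.8] open 0.0385
[np.float64(-0.401), np.float64(0.13), np.float64(0.005), 0, 0, np.float64(-34.2)]
[np.float64(-0.401), np.float64(0.13), np.float64(0.101), 0, 0, np.float64(-34.2)]
t 20.4 pos [0.6149 0.0243 0.05  ] yaw 37.3 q1,q6 [37. 34.] F [ 0.4  0.4 -0.8] open 0.0385
[np.float64(0.0), np.float64(0.0), np.float64(-0.05), 0, 0, -0.0]
[np.float64(0.352), np.float64(0.189), np.float64(-0.05), 0, 0, 34.3]
[np.float64(0.352), np.float64(0.189), np.float64(0.014), 0, 0, 34.3]
```

Emit:
carry_out(rows=[[-0.05,0.016,0.005,0,0,-4],[-0.1,0.032,0.005,0,0,-8],[-0.15,0.049,0.005,0,0,-13],[-0.2,0.065,0.005,0,0,-18],[-0.25,0.081,0.005,0,0,-23],[-0.3,0.097,0.005,0,0,-28],[-0.35,0.113,0.005,0,0,-34.2],[-0.39,0.127,0.005,0,0,-34.2],[-0.401,0.13,0.005,0,0,-34.2],[-0.401,0.13,0.005,0,0,-34.2],[-0.401,0.13,0.035,0,0,-34.2],[-0.401,0.13,0.05,0,0,-34.2]])

```text
t: 21.9
tool_pos: [0.6116, 0.0248, 0.0955]
orientation: [-1.391, -2.814, 0.001]
force: [-0.5, -0.7, -0.5]
opening: 0.0383
gripper_force: 0.0
```

```bash
python3 - <<'E'
from h import *
I=look()
for d in det("spent1")["top"]: print(d["conf"],d["pixel"],unproj("top",d["pixel"],.04))
rows([(.6149,.0243,.05,37.3)])
E
```

```text
0.86 [132.5, 276.4] [0.45258459 0.41149548 0.04      ]
0.33 [329.4, 222.8] [0.55076225 0.00791862 0.04      ]
t 22.1 pos [0.6129 0.0239 0.0977] yaw 37.3 q1,q6 [ -3. -40.] F [-0.  -0.2  0.2] open 0.0384
[np.float64(-0.001), np.float64(0.002), np.float64(0.048), 0, 0, np.float64(0.0)]
```

Emit:
carry_out(rows=[[-0.001,0.001,0.02,0,0,0],[-0.001,0.001,0.037,0,0,0],[-0.001,0.001,0.046,0,0,0],[-0.001,0.001,0.047,0,0,0],[-0.001,0.001,0.047,0,0,0]])

```text
t: 22.72
tool_pos: [0.6148, 0.0229, 0.0509]
orientation: [1.395, 2.815, 0.0]
force: [0.4, 0.1, -0.1]
opening: 0.0385
gripper_force: 0.0
```

Emit:
carry_out(rows=[[0,0,0,0,0,0],[0,0,0,0,0,0],[0,0,0,0,0,0],[0,0,-0.015,0,0,0],[0,0,-0.03,0,0,0],[0,0,-0.05,0,0,0],[0,0,-0.05,0,0,0]], jaw=255, force=40)

```text
t: 23.6
tool_pos: [0.6166, 0.0227, 0.1041]
orientation: [1.393, 2.811, 0.003]
force: [0.2, -0.1, -2.9]
opening: 0.0138
gripper_force: 40.0
```

Emit:
carry_out(rows=[[0.03,0.016,0,0,0,4],[0.07,0.038,0,0,0,8],[0.115,0.062,0,0,0,12],[0.16,0.086,0,0,0,16],[0.205,0.11,0,0,0,20],[0.25,0.134,0,0,0,25],[0.295,0.159,0,0,0,30],[0.33,0.178,0,0,0,34.3],[0.347,0.187,0,0,0,34.3],[0.352,0.189,0,0,0,34.3],[0.352,0.189,0.01,0,0,34.3],[0.352,0.189,0.02,0,0,34.3]])

```text
t: 25.1
tool_pos: [0.5521, 0.4159, 0.0796]
orientation: [2.164, 2.277, -0.001]
force: [-0.5, 0.2, -2.7]
opening: 0.0134
gripper_force: 40.0
```

```bash
python3 - <<'E'
from h import *
m=pol(MAT,.045,3); rows([(*m,.036,3)])
I=look()
for d in det("spent1")["scene"]: print(d["conf"],d["pixel"],unproj("scene",d["pixel"],.03))
E
```

```text
t 25.1 pos [0.5521 0.4159 0.0796] yaw 2.9 q1,q6 [33. 30.] F [-0.5  0.2 -2.7] open 0.0134
[np.float64(0.003), np.float64(0.0), np.float64(0.044), 0, 0, np.float64(-0.1)]
0.94 [443.5, 149.4] [0.54272635 0.4265497  0.03      ]
0.75 [414.9, 141.5] [0.4721414 0.4001069 0.03     ]
```

Emit:
carry_out(rows=[[0.002,0,0.012,0,0,0],[0.002,0,0.024,0,0,0],[0.002,0,0.033,0,0,0],[0.002,0,0.039,0,0,0],[0.002,0,0.042,0,0,0],[0.002,0,0.043,0,0,0],[0.002,0,0.043,0,0,0]])

```text
t: 26.18
tool_pos: [0.5519, 0.4196, 0.038]
orientation: [2.163, 2.278, 0.001]
force: [-0.2, -0.4, -1.9]
opening: 0.0137
gripper_force: 40.0
```

Emit:
carry_out(rows=[[0,0,0,0,0,0],[0,0,0,0,0,0],[0,0,0,0,0,0],[0,0,-0.04,0,0,0],[0,0,-0.08,0,0,0],[0,0,-0.13,0,0,0],[-0.05,0,-0.15,0,0,5],[-0.11,0,-0.15,0,0,5],[-0.17,0,-0.15,0,0,5],[-0.23,0,-0.15,0,0,0],[-0.29,0,-0.15,0,0,-5],[-0.35,0,-0.15,0,0,-10]], jaw=130)

```text
t: 27.68
tool_pos: [0.5698, 0.0681, 0.1881]
orientation: [1.952, 2.461, 0.001]
force: [1.2, 0.1, -0.3]
opening: 0.0457
gripper_force: 0.0
```

Emit:
carry_out(rows=[[-0.06,0,0,0,0,-3],[-0.12,0,0,0,0,-6],[-0.18,0,0,0,0,-6],[-0.24,-0.02,0,0,0,-6],[-0.29,-0.06,0,0,0,-6],[-0.32,-0.11,0,0,0,-6],[-0.32,-0.16,0,0,0,-6],[-0.32,-0.16,0,0,0,-6]])

```text
t: 28.68
tool_pos: [0.4829, -0.2789, 0.1872]
orientation: [-1.828, -2.553, 0.001]
force: [0.1, 0.1, 0.2]
opening: 0.0456
gripper_force: 0.0
```

```bash
python3 - <<'E'
from h import *
print(st()[1])
I=look()
for n in ("rack1","spent1"):
    D=det(n)
    for d in D["top"]:
        g=unproj("top",d["pixel"],.03); print(n,round(d["conf"],2),g.round(3),[np.round(q,4) for q in fit({"top":d["pixels"]},RACK,g)])
    for d in D["scene"]: print(n,"scene",round(d["conf"],2),unproj("scene",d["pixel"],.03).round(3))
a=np.concatenate([cv2.resize(I["top"][125:315,215:405,::-1],(400,400),interpolation=cv2.INTER_CUBIC),cv2.resize(I["top"][140:340,90:290,::-1],(400,400))],1)
cv2.imwrite("pics/c6.png",a)
E
```

```text
[ 0.48286588 -0.2789036   0.18721731]
rack1 0.83 [ 0.569 -0.254  0.03 ] [array([ 0.571 , -0.2523,  0.3298]), np.float64(0.2086)]
rack1 0.45 [0.431 0.071 0.03 ] [array([ 0.4375,  0.0703, -0.0854]), np.float64(0.8341)]
rack1 scene 0.56 [ 0.577 -0.254  0.03 ]
rack1 scene 0.56 [ 0.488 -0.391  0.03 ]
spent1 0.87 [0.456 0.416 0.03 ] [array([0.4618, 0.4155, 3.1548]), np.float64(0.1169)]
spent1 0.6 [0.548 0.415 0.03 ] [array([0.5508, 0.419 , 3.1512]), np.float64(0.1147)]
spent1 scene 0.86 [0.557 0.407 0.03 ]
spent1 scene 0.63 [0.47  0.403 0.03 ]
```

View pics/c6.png

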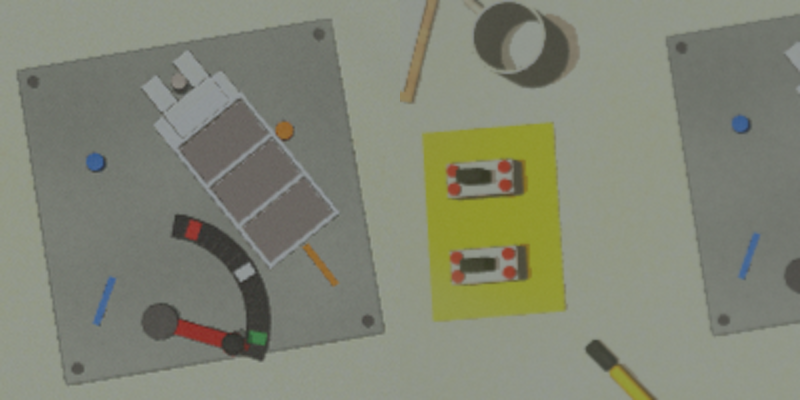

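Both spent racks stand upright on the mat and the tray is empty at the orange stop. Bay 1 centre is at about (225,140) in the left crop, bay 3 at (288,219), and the end-wall corners at (338,212) and (271,267).

```bash
python3 - <<'E'
from h import *
f=lambda u,v,z: unproj("top",((u+.5)/2.105+215-.5,(v+.5)/2.105+125-.5),z)[:2]
b1,b3=f(225,140,.018),f(288,219,.018); d=b3-b1; print(b1,b3,np.hypot(*d),np.degrees(np.arctan2(d[1],d[0])))
t=(f(338,212,.026)+f(271,267,.026))/2; c=f(338,212,.026)-f(271,267,.026); print("tip",t,np.hypot(*c),np.degrees(np.arctan2(c[1],c[0]))-90,"d pin",np.hypot(*(t-PIN)),np.degrees(np.arctan2(*(t-PIN)[::-1])))
for x in(.069,.169): print("pol",pol(PIN,x,LOAD),"from tip",pol(t,-(.196-x),LOAD+.0))
# mask of aluminium tray by network
D=robot.outline_of("top","tray")[0]; print(D["conf"],D["pixel"],D["pixels"].sum())
print([np.round(q,4) for q in fit({"top":D["pixels"]},[box(-.0,.196,-.044,.044,0,.016)],PIN,z=.01,ang=np.radians(LOAD))])
rk=np.array([.5715,-.2523]); rows([(*rk,.15,17.5),(*rk,.036,17.5)])
E
```

```text
[0.61937251 0.02247185] [ 0.53927539 -0.03744565] 0.10002826908023214 -143.20128919631776
tip [ 0.51805882 -0.05271918] 0.08472653950235491 -142.16729448490426 d pin 0.1961851111924468 -142.980970979914
pol [0.61930559 0.02426048] from tip [0.62001664 0.02300138]
pol [ 0.53902385 -0.035362  ] from tip [ 0.5397349  -0.03662111]
0.73 [329.3, 202.4] 4072
[array([ 0.6735,  0.0665, -2.4927]), np.float64(0.1312)]
t 29.0 pos [ 0.4868 -0.2773  0.1878] yaw 19.1 q1,q6 [-35. -54.] F [-0.3  0.6 -1.4] open 0.0455
[np.float64(-0.004), np.float64(0.088), np.float64(0.038), 0, 0, np.float64(1.6)]
[np.float64(-0.004), np.float64(0.088), np.float64(0.152), 0, 0, np.float64(1.6)]
```

Emit:
carry_out(rows=[[-0.002,0.04,0.02,0,0,1],[-0.004,0.08,0.038,0,0,1],[-0.004,0.088,0.038,0,0,1],[-0.004,0.088,0.038,0,0,1],[-0.004,0.088,0.075,0,0,1],[-0.004,0.088,0.11,0,0,1],[-0.004,0.088,0.135,0,0,1],[-0.004,0.088,0.15,0,0,1],[-0.004,0.088,0.152,0,0,1],[-0.004,0.088,0.152,0,0,1]])

```text
t: 30.28
tool_pos: [0.571, -0.2536, 0.037]
orientation: [1.846, 2.54, 0.0]
force: [-0.1, -0.2, 0.6]
opening: 0.0455
gripper_force: 0.0
```

Emit:
carry_out(rows=[[0,0,0,0,0,0],[0,0,0,0,0,0],[0,0,0,0,0,0],[0,0,-0.015,0,0,0],[0,0,-0.03,0,0,0],[0,0,-0.05,0,0,0],[0,0,-0.065,0,0,0],[0,0,-0.065,0,0,0]], jaw=255, force=40)

```text
t: 31.28
tool_pos: [0.5717, -0.2537, 0.1032]
orientation: [1.845, 2.538, 0.001]
force: [0.6, 0.1, -1.5]
opening: 0.014
gripper_force: 40.0
```

```bash
python3 - <<'E'
from h import *
b1=(.6195,.0233); rows([(*b1,.1,36.9),(*b1,.05,36.9)])
im=robot.read_camera("scene"); cv2.imwrite("pics/c7.png",cv2.resize(im[230:430,120:400,::-1],None,fx=2,fy=2))
E
```

```text
t 31.3 pos [ 0.5717 -0.2537  0.1032] yaw 18.0 q1,q6 [-29. -47.] F [ 0.6  0.1 -1.5] open 0.014
[np.float64(0.249), np.float64(0.131), np.float64(0.003), 0, 0, np.float64(-18.9)]
[np.float64(0.249), np.float64(0.131), np.float64(0.053), 0, 0, np.float64(-18.9)]
```

View pics/c7.png

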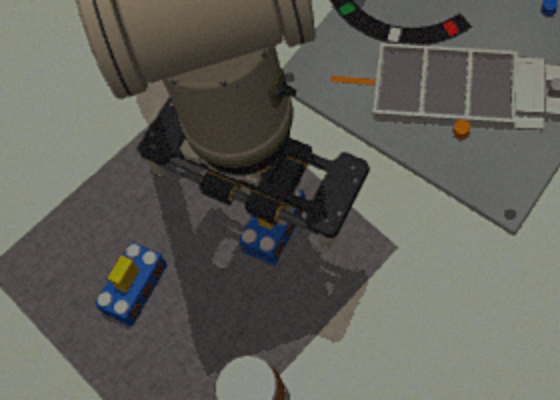

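Emit:
carry_out(rows=[[0.025,0.013,0,0,0,-2],[0.06,0.032,0,0,0,-4],[0.1,0.053,0,0,0,-7],[0.14,0.074,0,0,0,-10],[0.18,0.095,0,0,0,-13],[0.215,0.113,0,0,0,-16],[0.24,0.126,0,0,0,-18.9],[0.249,0.131,0,0,0,-18.9],[0.249,0.131,0.01,0,0,-18.9],[0.249,0.131,0.018,0,0,-18.9],[0.249,0.131,0.018,0,0,-18.9]])

```text
t: 32.7
tool_pos: [0.6168, 0.0232, 0.0809]
orientation: [-1.406, -2.807, 0.002]
force: [-0.6, 0.9, -1.3]
opening: 0.0136
gripper_force: 40.0
```

```bash
python3 - <<'E'
from h import *
b1=(.6195,.0233); rows([(*b1,.05,36.9)])
E
```

```text
t 32.7 pos [0.6168 0.0232 0.0809] yaw 36.8 q1,q6 [ -3. -39.] F [-0.6  0.9 -1.3] open 0.0136
[np.float64(-0.001), np.float64(0.002), np.float64(0.031), 0, 0, np.float64(-0.1)]
```

Emit:
carry_out(rows=[[-0.001,0.001,0.008,0,0,0],[-0.001,0.001,0.016,0,0,0],[-0.001,0.001,0.022,0,0,0],[-0.001,0.001,0.027,0,0,0],[-0.001,0.001,0.03,0,0,0],[-0.001,0.001,0.03,0,0,0],[-0.001,0.001,0.03,0,0,0]])

```text
t: 33.58
tool_pos: [0.6196, 0.024, 0.0541]
orientation: [1.404, 2.81, -0.0]
force: [-5.8, -1.4, 7.8]
opening: 0.0139
gripper_force: 40.0
```

Emit:
carry_out(rows=[[0,0,0,0,0,0],[0,0,0,0,0,0],[0,0,0,0,0,0],[0,0,-0.04,0,0,0],[0,0,-0.08,0,0,0],[0,0,-0.12,0,0,0],[-0.04,-0.03,-0.13,0,0,4],[-0.09,-0.06,-0.13,0,0,8],[-0.14,-0.1,-0.13,0,0,12],[-0.19,-0.14,-0.13,0,0,16],[-0.22,-0.16,-0.13,0,0,16],[-0.22,-0.16,-0.13,0,0,16]], jaw=165)

```text
t: 35.08
tool_pos: [0.6228, -0.2512, 0.1821]
orientation: [-1.787, -2.584, 0.001]
force: [-0.6, 0.7, 0.2]
opening: 0.033
gripper_force: 0.0
```

```bash
python3 - <<'E'
from h import *
I=look(); D=det("rack1")
for d in D["top"]:
    g=unproj("top",d["pixel"],.03); print(round(d["conf"],2),g.round(3),[np.round(q,4) for q in fit({"top":d["pixels"]},RACK,g)],[np.round(q,4) for q in fit({"top":d["pixels"]},RACK,g,z=.014)])
for d in D["scene"]:
    g=unproj("scene",d["pixel"],.03); print(round(d["conf"],2),g.round(3),[np.round(q,4) for q in fit({"scene":d["pixels"]},RACK,g)])
rk=(.4887,-.3832); rows([(*rk,.14,18.8),(*rk,.036,18.8)])
a=np.concatenate([cv2.resize(I["top"][125:315,215:405,::-1],(400,400),interpolation=cv2.INTER_CUBIC),cv2.resize(I["scene"][180:330,250:400,::-1],(400,400))],1)
cv2.imwrite("pics/c8.png",a)
E
```

```text
0.65 [0.622 0.019 0.03 ] [array([0.6219, 0.0233, 0.6608]), np.float64(0.197)] [array([0.6197, 0.0227, 0.6957]), np.float64(0.2232)]
0.61 [ 0.49  -0.378  0.03 ] [array([ 0.4877, -0.3642,  0.1836]), np.float64(1.3492)] [array([ 0.4887, -0.3677,  0.1786]), np.float64(1.4039)]
0.8 [0.619 0.022 0.03 ] [array([0.6119, 0.0324, 0.6337]), np.float64(0.1673)]
0.56 [ 0.489 -0.384  0.03 ] [array([ 0.4875, -0.3832,  0.3599]), np.float64(0.1816)]
t 35.3 pos [ 0.6237 -0.2466  0.1825] yaw 20.9 q1,q6 [-26. -47.] F [0.3 1.3 0.8] open 0.0328
[np.float64(-0.079), np.float64(-0.175), np.float64(0.043), 0, 0, np.float64(2.1)]
[np.float64(-0.079), np.float64(-0.175), np.float64(0.147), 0, 0, np.float64(2.1)]
```

View pics/c8.png

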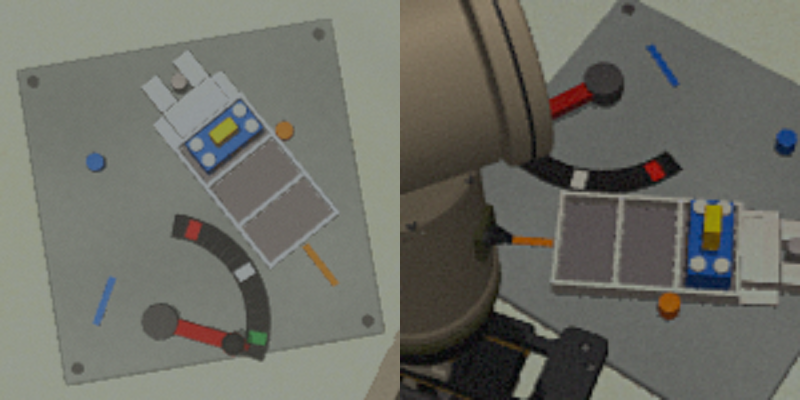

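Rack is in bay 1 in both views (top crop (224,131)). On to the second.

Emit:
carry_out(rows=[[-0.02,-0.045,0.01,0,0,1.5],[-0.045,-0.1,0.025,0,0,1.5],[-0.07,-0.15,0.043,0,0,1.5],[-0.079,-0.175,0.043,0,0,1.5],[-0.079,-0.175,0.043,0,0,1.5],[-0.079,-0.175,0.075,0,0,1.5],[-0.079,-0.175,0.105,0,0,1.5],[-0.079,-0.175,0.13,0,0,1.5],[-0.079,-0.175,0.144,0,0,1.5],[-0.079,-0.175,0.147,0,0,1.5],[-0.079,-0.175,0.147,0,0,1.5]])

```text
t: 36.65
tool_pos: [0.489, -0.3841, 0.0366]
orientation: [1.814, 2.563, -0.0]
force: [0.5, -0.5, 1.1]
opening: 0.0329
gripper_force: 0.0
```

Emit:
carry_out(rows=[[0,0,0,0,0,0],[0,0,0,0,0,0],[0,0,0,0,0,0],[0,0,-0.015,0,0,0],[0,0,-0.03,0,0,0],[0,0,-0.05,0,0,0],[0,0,-0.065,0,0,0],[0,0,-0.065,0,0,0]], jaw=255, force=40)

```text
t: 37.65
tool_pos: [0.4893, -0.3851, 0.1032]
orientation: [1.814, 2.56, -0.001]
force: [1.2, -0.5, -2.1]
opening: 0.0138
gripper_force: 40.0
```

```bash
python3 - <<'E'
from h import *
b=(.539,-.037); rows([(*b,.1,36.9),(*b,.08,36.9)])
E
```

```text
t 37.6 pos [ 0.4893 -0.3851  0.1032] yaw 19.4 q1,q6 [-43. -62.] F [ 1.2 -0.5 -2.1] open 0.0138
[np.float64(0.312), np.float64(0.162), np.float64(0.003), 0, 0, np.float64(-17.5)]
[np.float64(0.312), np.float64(0.162), np.float64(0.023), 0, 0, np.float64(-17.5)]
```

Emit:
carry_out(rows=[[0.025,0.013,0,0,0,-2],[0.06,0.031,0,0,0,-4],[0.1,0.052,0,0,0,-6],[0.14,0.073,0,0,0,-9],[0.18,0.094,0,0,0,-12],[0.22,0.114,0,0,0,-15],[0.26,0.135,0,0,0,-17.5],[0.295,0.153,0,0,0,-17.5],[0.309,0.161,0,0,0,-17.5],[0.312,0.162,0.01,0,0,-17.5],[0.312,0.162,0.023,0,0,-17.5],[0.312,0.162,0.023,0,0,-17.5]])

```text
t: 39.15
tool_pos: [0.5357, -0.0369, 0.0753]
orientation: [-1.405, -2.806, 0.002]
force: [0.6, 0.4, -1.7]
opening: 0.0138
gripper_force: 40.0
```

```bash
python3 - <<'E'
from h import *
b=(.539,-.037); rows([(*b,.05,36.9)])
E
```

```text
t 39.1 pos [ 0.5357 -0.0369  0.0753] yaw 36.8 q1,q6 [ -9. -46.] F [ 0.6  0.4 -1.7] open 0.0138
[np.float64(-0.002), np.float64(0.003), np.float64(0.025), 0, 0, np.float64(-0.1)]
```

Emit:
carry_out(rows=[[-0.001,0.001,0.006,0,0,0],[-0.001,0.001,0.012,0,0,0],[-0.001,0.001,0.018,0,0,0],[-0.001,0.001,0.022,0,0,0],[-0.001,0.001,0.025,0,0,0],[-0.001,0.001,0.025,0,0,0],[-0.001,0.001,0.025,0,0,0]])

```text
t: 40.02
tool_pos: [0.539, -0.0362, 0.0528]
orientation: [1.405, 2.81, 0.0]
force: [-0.0, 0.6, -2.7]
opening: 0.0137
gripper_force: 40.0
```

Emit:
carry_out(rows=[[0,0,0,0,0,0],[0,0,0,0,0,0],[0,0,0,0,0,0],[0,0,-0.04,0,0,0],[0,0,-0.08,0,0,0],[0,0,-0.12,0,0,0],[-0.05,-0.03,-0.13,0,0,4],[-0.1,-0.06,-0.13,0,0,4],[-0.15,-0.09,-0.13,0,0,4],[-0.2,-0.12,-0.13,0,0,4],[-0.2,-0.12,-0.13,0,0,4]], jaw=165)

```text
t: 41.4
tool_pos: [0.5622, -0.2723, 0.1822]
orientation: [-1.508, -2.756, 0.001]
force: [-0.1, 0.3, -0.3]
opening: 0.0335
gripper_force: 0.0
```

```bash
python3 - <<'E'
from h import *
print(st()[1])
I=look(); D=det("rack1")
for d in D["top"]:
    g=unproj("top",d["pixel"],.03); print(round(d["conf"],2),g.round(3),[np.round(q,4) for q in fit({"top":d["pixels"]},RACK,g,z=.014)])
for d in D["scene"]:
    g=unproj("scene",d["pixel"],.03); print(round(d["conf"],2),g.round(3),[np.round(q,4) for q in fit({"scene":d["pixels"]},RACK,g,z=.014)])
a=np.concatenate([cv2.resize(I["top"][145:265,280:400,::-1],(400,400),interpolation=cv2.INTER_CUBIC),cv2.resize(I["scene"][220:320,300:400,::-1],(400,400),interpolation=cv2.INTER_CUBIC)],1)
cv2.imwrite("pics/c9.png",a)
E
```

```text
[ 0.56224727 -0.27228177  0.18215104]
0.69 [0.619 0.021 0.03 ] [array([0.6182, 0.0234, 0.6534]), np.float64(0.1061)]
0.66 [ 0.536 -0.037  0.03 ] [array([ 0.536 , -0.0316,  0.6964]), np.float64(0.1772)]
0.67 [0.618 0.027 0.03 ] [array([0.6167, 0.0257, 0.6165]), np.float64(0.1747)]
0.56 [ 0.531 -0.031  0.03 ] [array([ 0.5334, -0.0286,  0.7343]), np.float64(0.2805)]
```

View pics/c9.png

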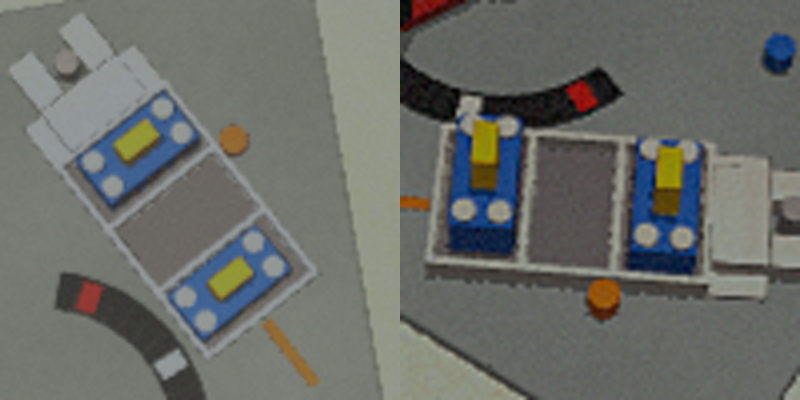

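```bash
python3 - <<'E'
from h import *
from scipy.optimize import least_squares
bay={"A":np.array([.6195,.0233]),"B":np.array([.539,-.037])}
for n,t,s in(("A",(320.6,186.5),(367.3,258.)),("B",(349.1,228.2),(321.,254.))):
    print(n,unproj("top",t,.078)[:2].round(4),unproj("scene",s,.078)[:2].round(4))
    r=least_squares(lambda X:np.r_[proj("top",X)[0]-t,proj("scene",X)[0]-s],[*bay[n],.078]); print(r.x.round(4),r.fun.round(1))
I=look()
# compare renderings of hypotheses: blue+yellow+white mask by colour vs model
Y=np.array([np.cos(np.radians(LOAD+90)),np.sin(np.radians(LOAD+90))])
o=[]
for c,(x0,y0,w) in(("top",(315,145,85)),("scene",(300,220,100))):
    k=8; im=cv2.resize(I[c][y0:y0+w,x0:x0+w,::-1],(400,400),interpolation=cv2.INTER_CUBIC); q=400/w
    for b,P in bay.items():
        for Pt in RACK:
            R=Ro.from_euler("z",np.radians(36.9)).as_matrix()
            p=(proj(c,Pt@R.T+[*P,.014])-[x0,y0]+.5)*q
            h=cv2.convexHull(p.astype(np.int32)); cv2.polylines(im,[h],True,(0,255,0),1)
    o.append(im)
cv2.imwrite("pics/c10.png",np.concatenate(o,1))
E
```

```text
A [0.6194 0.0231] [0.6142 0.0299]
[0.6177 0.0233 0.0908] [-0.2 -0.2 -0.4  0.1]
B [ 0.5352 -0.0308] [ 0.5341 -0.028 ]
[ 0.5352 -0.0302  0.0819] [-0.2 -0.2 -0.3  0. ]
```

View pics/c10.png

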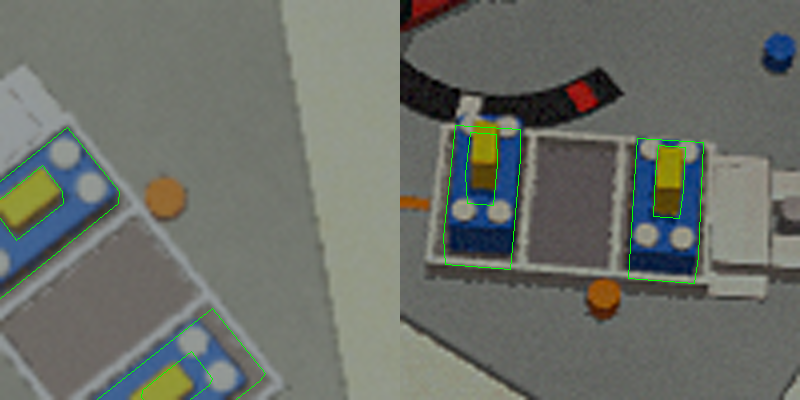

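The model outlines match rack A. Rack B sits about 6 mm toward the lever-side wall, within tolerance and apparently not tilted. I'll check both seating heights by touching the post tops with shut fingers.

```bash
python3 - <<'E'
from h import *
A=(.6185,.0235);B=(.5355,-.031)
rows([(*B,.12,36.9),(*B,.078,36.9)])
rows([(*A,.12,36.9),(*A,.078,36.9)],a0=36.9,p0=(*B,.12))
E
```

```text
t 41.7 pos [ 0.5631 -0.2668  0.1828] yaw 33.0 q1,q6 [-30. -63.] F [-0.6  0.3 -0. ] open 0.033
[np.float64(0.213), np.float64(0.105), np.float64(0.063), 0, 0, np.float64(-3.9)]
[np.float64(0.213), np.float64(0.105), np.float64(0.105), 0, 0, np.float64(-3.9)]
t 41.7 pos [ 0.5355 -0.031   0.12  ] yaw 36.9 q1,q6 [-30. -63.] F [-0.6  0.3 -0. ] open 0.033
[np.float64(-0.006), np.float64(0.099), np.float64(0.0), 0, 0, -0.0]
[np.float64(-0.006), np.float64(0.099), np.float64(0.042), 0, 0, -0.0]
```

Emit:
carry_out(rows=[[0.05,0.025,0.02,0,0,-2],[0.1,0.05,0.04,0,0,-3.9],[0.15,0.075,0.06,0,0,-3.9],[0.2,0.1,0.063,0,0,-3.9],[0.213,0.105,0.063,0,0,-3.9],[0.213,0.105,0.08,0,0,-3.9],[0.213,0.105,0.093,0,0,-3.9],[0.213,0.105,0.1,0,0,-3.9],[0.213,0.105,0.104,0,0,-3.9],[0.213,0.105,0.108,0,0,-3.9],[0.213,0.105,0.108,0,0,-3.9],[0.213,0.105,0.108,0,0,-3.9]], jaw=255)

```text
t: 43.2
tool_pos: [0.5367, -0.0326, 0.0786]
orientation: [1.407, 2.807, 0.002]
force: [-14.0, 3.8, 29.4]
opening: 0.0001
gripper_force: 14.8
```

Emit:
carry_out(rows=[[0,0,-0.02,0,0,0],[0,0,-0.045,0,0,0],[-0.003,0.05,-0.045,0,0,0],[-0.006,0.099,-0.045,0,0,0],[-0.006,0.099,-0.045,0,0,0],[-0.006,0.099,-0.03,0,0,0],[-0.006,0.099,-0.015,0,0,0],[-0.006,0.099,-0.008,0,0,0],[-0.006,0.099,-0.004,0,0,0],[-0.006,0.099,0,0,0,0],[-0.006,0.099,0,0,0,0],[-0.006,0.099,0,0,0,0]])

```text
t: 44.7
tool_pos: [0.6194, 0.0227, 0.0788]
orientation: [1.406, 2.807, 0.003]
force: [-10.5, 3.3, 22.4]
opening: 0.0003
gripper_force: 11.3
```

Both posts top out at about 79 mm under load, so both racks are seated flat. Now the swing back.

```bash
python3 - <<'E'
from h import *
L=36.9
a=side(LOAD,.066); print(a)
rows([(*a,.14,L),(*a,.016,L)])
rows([(*side(t,.053),.016,t+180-0) for t in np.linspace(217,169,11)]+[(*side(t,.052),.016,t+180) for t in (166,163,161,159.5)],a0=L+360,p0=(*a,.016),mod=False)
E
```

```text
[ 0.58961413 -0.08000081]
t 44.7 pos [0.6194 0.0227 0.0788] yaw 36.8 q1,q6 [ -3. -39.] F [-10.5   3.3  22.4] open 0.0003
[np.float64(-0.064), np.float64(-0.085), np.float64(-0.061), 0, 0, np.float64(-0.1)]
[np.float64(-0.064), np.float64(-0.085), np.float64(0.063), 0, 0, np.float64(-0.1)]
t 44.7 pos [ 0.5896 -0.08    0.016 ] yaw 396.9 q1,q6 [ -3. -39.] F [-10.5   3.3  22.4] open 0.0003
[np.float64(0.012), np.float64(0.0), np.float64(0.0), 0, 0, np.float64(-0.1)]
[np.float64(0.025), np.float64(-0.003), np.float64(0.0), 0, 0, np.float64(4.7)]
[np.float64(0.038), np.float64(-0.006), np.float64(0.0), 0, 0, np.float64(9.5)]
[np.float64(0.052), np.float64(-0.008), np.float64(0.0), 0, 0, np.float64(14.3)]
[np.float64(0.066), np.float64(-0.008), np.float64(0.0), 0, 0, np.float64(19.1)]
[np.float64(0.08), np.float64(-0.008), np.float64(0.0), 0, 0, np.float64(23.9)]
[np.float64(0.093), np.float64(-0.006), np.float64(0.0), 0, 0, np.float64(28.7)]
[np.float64(0.107), np.float64(-0.003), np.float64(0.0), 0, 0, np.float64(33.5)]
[np.float64(0.12), np.float64(0.001), np.float64(0.0), 0, 0, np.float64(38.3)]
[np.float64(0.132), np.float64(0.006), np.float64(0.0), 0, 0, np.float64(43.1)]
[np.float64(0.145), np.float64(0.012), np.float64(0.0), 0, 0, np.float64(47.9)]
[np.float64(0.153), np.float64(0.017), np.float64(0.0), 0, 0, 50.9]
[np.float64(0.16), np.float64(0.022), np.float64(0.0), 0, 0, 53.9]
[np.float64(0.164), np.float64(0.025), np.float64(0.0), 0, 0, 55.9]
[np.float64(0.168), np.float64(0.028), np.float64(0.0), 0, 0, 57.4]
```

Emit:
carry_out(rows=[[0,0,-0.03,0,0,0],[0,0,-0.064,0,0,0],[-0.032,-0.042,-0.064,0,0,0],[-0.064,-0.085,-0.064,0,0,0],[-0.064,-0.085,-0.064,0,0,0],[-0.064,-0.085,-0.03,0,0,0],[-0.064,-0.085,0.005,0,0,0],[-0.064,-0.085,0.035,0,0,0],[-0.064,-0.085,0.05,0,0,0],[-0.064,-0.085,0.058,0,0,0],[-0.064,-0.085,0.059,0,0,0],[-0.064,-0.085,0.059,0,0,0]])

```text
t: 46.2
tool_pos: [0.5895, -0.0801, 0.0169]
orientation: [1.406, 2.807, 0.001]
force: [-0.1, -0.1, -0.3]
opening: 0.0006
gripper_force: 0.0
```

```bash
python3 - <<'E'
from h import *
rows([(*side(LOAD,.066),.015,36.9)])
E
```

```text
t 46.2 pos [ 0.5895 -0.0801  0.0169] yaw 36.8 q1,q6 [-13. -49.] F [-0.1 -0.1 -0.3] open 0.0006
[np.float64(0.0), np.float64(0.0), np.float64(0.002), 0, 0, np.float64(-0.1)]
```

Emit:
carry_out(rows=[[0.006,0,0.001,0,0,0],[0.012,0,0.001,0,0,0],[0.025,-0.003,0.001,0,0,4.7],[0.038,-0.006,0.001,0,0,9.5],[0.052,-0.008,0.001,0,0,14.3],[0.066,-0.008,0.001,0,0,19.1],[0.08,-0.008,0.001,0,0,23.9],[0.093,-0.006,0.001,0,0,28.7],[0.107,-0.003,0.001,0,0,33.5],[0.12,0.001,0.001,0,0,38.3],[0.13,0.006,0.001,0,0,43.1],[0.13,0.006,0.001,0,0,43.1]])

```text
t: 47.7
tool_pos: [0.5153, 0.0282, 0.015]
orientation: [2.339, 2.097, 0.0]
force: [0.4, -1.1, -0.4]
opening: 0.0007
gripper_force: 0.0
```

```bash
python3 - <<'E'
from h import *
rows([(*side(t,.053),.016,t+180) for t in (172,169)]+[(*side(t,.052),.016,t+180) for t in (166,163,161,159.2,158.5)])
E
```

```text
t 47.7 pos [0.5153 0.0282 0.015 ] yaw -6.3 q1,q6 [-3.  4.] F [ 0.4 -1.1 -0.4] open 0.0007
[np.float64(0.006), np.float64(-0.002), np.float64(-0.001), 0, 0, np.float64(1.7)]
[np.float64(0.014), np.float64(-0.004), np.float64(-0.001), 0, 0, np.float64(4.7)]
[np.float64(0.024), np.float64(-0.006), np.float64(-0.001), 0, 0, np.float64(7.7)]
[np.float64(0.032), np.float64(-0.008), np.float64(-0.001), 0, 0, np.float64(10.7)]
[np.float64(0.038), np.float64(-0.008), np.float64(-0.001), 0, 0, np.float64(12.7)]
[np.float64(0.043), np.float64(-0.009), np.float64(-0.001), 0, 0, np.float64(14.5)]
[np.float64(0.045), np.float64(-0.009), np.float64(-0.001), 0, 0, np.float64(15.2)]
```

Emit:
carry_out(rows=[[0.006,-0.002,0,0,0,1.7],[0.014,-0.004,0,0,0,4.7],[0.022,-0.006,0,0,0,7.7],[0.028,-0.007,0,0,0,9.5],[0.033,-0.008,0,0,0,11],[0.038,-0.008,0,0,0,12.7],[0.042,-0.009,0,0,0,14.3],[0.043,-0.009,0,0,0,14.5],[0.043,-0.009,0,0,0,14.5]])

```text
t: 48.82
tool_pos: [0.5112, 0.0702, 0.015]
orientation: [2.584, 1.785, -0.002]
force: [-3.5, -6.6, 4.1]
opening: 0.0003
gripper_force: 3.5
```

```bash
python3 - <<'E'
from h import *
I=look()
cv2.imwrite("pics/c11.png",cv2.resize(I["scene"][170:350,250:450,::-1],(640,576),interpolation=cv2.INTER_CUBIC))
rows([(*side(t,.052),.016,t+180) for t in (159.2,158.5)])
E
```

```text
t 48.9 pos [0.5112 0.0702 0.0149] yaw -20.7 q1,q6 [ 2. 23.] F [-1.5 -6.7  3.8] open 0.0002
[np.float64(0.002), np.float64(-0.0), np.float64(-0.001), 0, 0, np.float64(0.1)]
[np.float64(0.003), np.float64(-0.001), np.float64(-0.001), 0, 0, np.float64(0.8)]
```

View pics/c11.png

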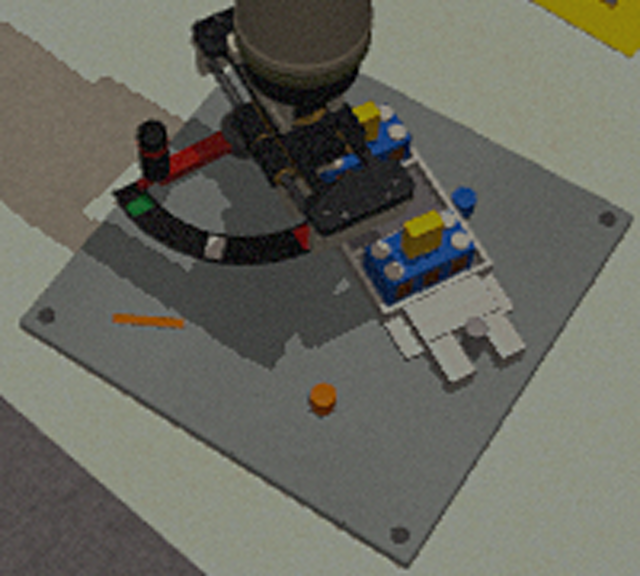

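The tray is nearly at the blue stop at (464,200). A final press, then back off.

Emit:
carry_out(rows=[[0.002,0,0,0,0,0],[0.003,0,0,0,0,0],[0.003,0,0,0,0,0]])

```text
t: 49.3
tool_pos: [0.5117, 0.0726, 0.0149]
orientation: [2.584, 1.785, -0.004]
force: [-6.1, -9.7, 6.5]
opening: 0.0006
gripper_force: 5.4
```

Emit:
carry_out(rows=[[-0.01,0,0,0,0,0],[-0.025,0,0,0,0,0],[-0.03,0,-0.04,0,0,0],[-0.03,0,-0.08,0,0,0],[-0.03,0,-0.11,0,0,0],[-0.08,0,-0.11,0,0,5],[-0.13,0,-0.11,0,0,5],[-0.18,0,-0.11,0,0,5],[-0.23,0,-0.11,0,0,5],[-0.23,0,-0.11,0,0,5]])

```text
t: 50.55
tool_pos: [0.4292, -0.1437, 0.1246]
orientation: [2.665, 1.663, -0.0]
force: [0.4, 0.4, 0.3]
opening: 0.0005
gripper_force: 0.0
```

```bash
python3 - <<'E'
from h import *
I=look(); print(st()[1])
cv2.imwrite("pics/c12.png",cv2.resize(I["top"][125:315,215:405,::-1],(599,599),interpolation=cv2.INTER_CUBIC))
E
```

```text
[ 0.4302999  -0.14108233  0.12454401]
```

View pics/c12.png

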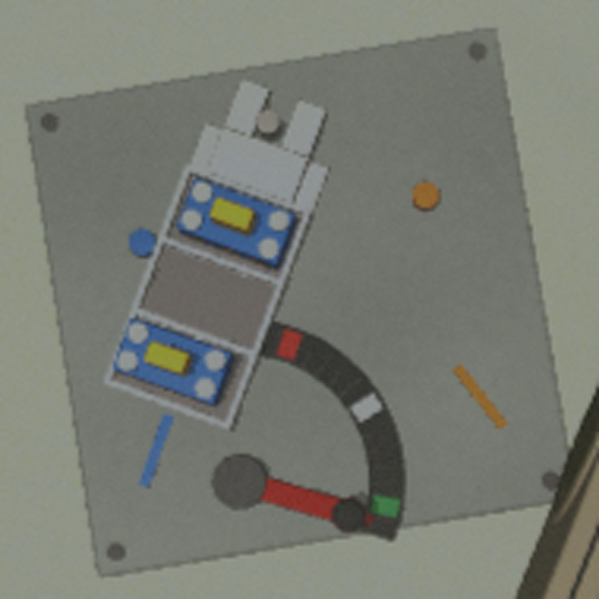

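The tray rests on the blue stop at (142,242) with its fork on the pin. Both blue racks are in their bays and the lever is still at green. I'll push the knob back with shut fingers.

```bash
python3 - <<'E'
from h import *
def pos(l,o): return pol(pol(HUB,.075,l),o,l-90)
k=unproj("top",(350/3.153+214.66,513/3.153+124.66),.078)[:2]-HUB; l0=np.degrees(np.arctan2(k[1],k[0])); print(l0)
a=pos(l0,.034); print(a)
rows([(*a,.125,l0),(*a,.04,l0)],mod=False)
rows([(*pos(l,.019),.04,l) for l in np.linspace(l0,KR,13)],a0=l0,p0=(*a,.04),mod=False)
E
```

```text
-107.02368953247
[0.38763222 0.0273403 ]
t 50.6 pos [ 0.4303 -0.1411  0.1245] yaw -25.9 q1,q6 [-25.   1.] F [0.6 0.5 0.1] open 0.0005
[np.float64(0.133), np.float64(-0.112), np.float64(-0.0), 0, 0, np.float64(81.1)]
[np.float64(0.133), np.float64(-0.112), np.float64(0.085), 0, 0, np.float64(81.1)]
t 50.6 pos [0.3876 0.0273 0.04  ] yaw -107.02368953247 q1,q6 [-25.   1.] F [0.6 0.5 0.1] open 0.0005
[np.float64(0.015), np.float64(-0.0), np.float64(0.0), 0, 0, np.float64(-0.0)]
[np.float64(0.024), np.float64(0.002), np.float64(0.0), 0, 0, np.float64(-6.8)]
[np.float64(0.033), np.float64(0.002), np.float64(0.0), 0, 0, np.float64(-13.6)]
[np.float64(0.042), np.float64(0.002), np.float64(0.0), 0, 0, np.float64(-20.3)]
[np.float64(0.051), np.float64(0.0), np.float64(0.0), 0, 0, np.float64(-27.1)]
[np.float64(0.06), np.float64(-0.002), np.float64(0.0), 0, 0, np.float64(-33.9)]
[np.float64(0.068), np.float64(-0.006), np.float64(0.0), 0, 0, np.float64(-40.7)]
[np.float64(0.076), np.float64(-0.01), np.float64(0.0), 0, 0, np.float64(-47.4)]
[np.float64(0.084), np.float64(-0.016), np.float64(0.0), 0, 0, np.float64(-54.2)]
[np.float64(0.09), np.float64(-0.022), np.float64(0.0), 0, 0, np.float64(-61.0)]
[np.float64(0.096), np.float64(-0.029), np.float64(0.0), 0, 0, np.float64(-67.8)]
[np.float64(0.101), np.float64(-0.037), np.float64(0.0), 0, 0, np.float64(-74.5)]
[np.float64(0.105), np.float64(-0.045), np.float64(0.0), 0, 0, np.float64(-81.3)]
```

Emit:
carry_out(rows=[[0.02,-0.015,0,0,0,10],[0.04,-0.03,0,0,0,20],[0.06,-0.05,0,0,0,30],[0.08,-0.065,0,0,0,40],[0.1,-0.08,0,0,0,50],[0.12,-0.1,0,0,0,60],[0.133,-0.112,0,0,0,70],[0.133,-0.112,0,0,0,80],[0.133,-0.112,0.02,0,0,81.1],[0.133,-0.112,0.05,0,0,81.1],[0.133,-0.112,0.078,0,0,81.1],[0.133,-0.112,0.085,0,0,81.1]])

```text
t: 52.15
tool_pos: [0.3859, 0.029, 0.0378]
orientation: [-3.108, 0.459, 0.006]
force: [-0.7, 0.3, -0.3]
opening: 0.0001
gripper_force: 0.0
```

```bash
python3 - <<'E'
from h import *
rows([(.3876,.0273,.04,-107)],mod=False)
E
```

```text
t 52.1 pos [0.3859 0.029  0.0378] yaw -106.8 q1,q6 [ -3. 103.] F [-0.7  0.3 -0.3] open 0.0001
[np.float64(0.002), np.float64(0.001), np.float64(-0.002), 0, 0, np.float64(0.2)]
```

Emit:
carry_out(rows=[[0.008,0,0,0,0,0],[0.015,0,0,0,0,0],[0.024,0.002,0,0,0,-6.8],[0.033,0.002,0,0,0,-13.6],[0.042,0.002,0,0,0,-20.3],[0.051,0,0,0,0,-27.1],[0.06,-0.002,0,0,0,-33.9],[0.068,-0.006,0,0,0,-40.7],[0.076,-0.01,0,0,0,-47.4],[0.084,-0.016,0,0,0,-54.2],[0.09,-0.022,0,0,0,-61],[0.096,-0.029,0,0,0,-67.8]])

```text
t: 53.65
tool_pos: [0.4893, 0.027, 0.0406]
orientation: [2.833, 1.354, 0.001]
force: [-2.1, -0.5, -0.1]
opening: 0.0009
gripper_force: 1.3
```

```bash
python3 - <<'E'
from h import *
def pos(l,o): return pol(pol(HUB,.075,l),o,l-90)
rows([(*pos(l,.019),.04,l) for l in (-34,-30,-27,-25.7)],mod=False)
E
```

```text
t 53.6 pos [0.4893 0.027  0.0406] yaw -38.9 q1,q6 [-3. 36.] F [-2.1 -0.5 -0.1] open 0.0009
[np.float64(0.006), np.float64(0.001), np.float64(0.001), 0, 0, np.float64(-4.9)]
[np.float64(0.011), np.float64(0.001), np.float64(0.001), 0, 0, np.float64(-8.9)]
[np.float64(0.016), np.float64(0.002), np.float64(0.001), 0, 0, np.float64(-11.9)]
[np.float64(0.017), np.float64(0.002), np.float64(0.001), 0, 0, np.float64(-13.2)]
```

Finish the arc, back off sideways, raise clear and look.

Emit:
carry_out(rows=[[0.006,0.001,0,0,0,-4.9],[0.011,0.001,0,0,0,-8.9],[0.015,0.002,0,0,0,-11.9],[0.017,0.002,0,0,0,-13.2],[0.017,0.002,0,0,0,-13.2]])

```text
t: 54.28
tool_pos: [0.5013, 0.0394, 0.0404]
orientation: [2.663, 1.665, 0.002]
force: [-1.3, -0.2, -0.9]
opening: 0.0003
gripper_force: 0.0
```

Emit:
carry_out(rows=[[-0.015,0,0,0,0,0],[-0.03,0,-0.02,0,0,0],[-0.04,0,-0.07,0,0,0],[-0.09,0,-0.12,0,0,0],[-0.14,0,-0.12,0,0,0],[-0.19,0,-0.12,0,0,0],[-0.24,0,-0.12,0,0,0],[-0.28,0,-0.12,0,0,0],[-0.28,0,-0.12,0,0,0]])

```text
t: 55.4
tool_pos: [0.3762, -0.2146, 0.1596]
orientation: [2.667, 1.66, -0.0]
force: [-0.1, 0.9, -0.3]
opening: 0.0006
gripper_force: 0.0
```

```bash
python3 - <<'E'
from h import *
I=look(); print(st()[1])
cv2.imwrite("pics/c13.png",cv2.resize(I["top"][125:315,95:405,::-1],(775,475),interpolation=cv2.INTER_CUBIC))
for d in det("spent1",("top",))["top"]: print(d["conf"],unproj("top",d["pixel"],.03))
E
```

```text
[ 0.37745345 -0.2125155   0.15956772]
0.95 [0.55155019 0.40989612 0.03      ]
0.84 [0.46141899 0.41708783 0.03      ]
0.74 [0.4638649  0.07377973 0.03      ]
```

View pics/c13.png

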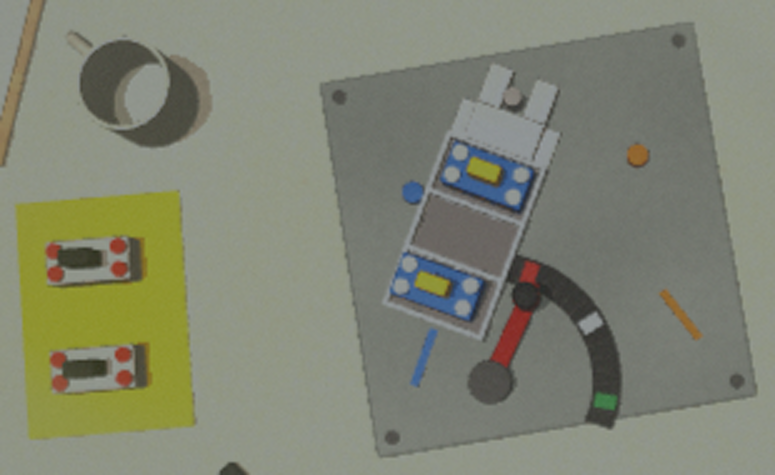

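Lever at red with the knob at (527,295), matching the start. The tray is home, both blue racks are in bays and both spent racks stand on the mat. Handing in.

```bash
python3 -c "
from plant import robot
print(robot.close_job())"
```

```text
the job is handed in; nothing more can be done
None
```

The changeover is finished and handed in at about 55 s of the 208 s allowed; I got no verdict back. The tray is home against the blue stop, the lever is at red, both blue racks are in bays 1 and 3, and both spent racks stand on the mat.

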